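# Gauge a window plate in the drill jig with the flip stop

## Task

Flip the stop with the red knob fully down across the drill jig, take the aluminium window plate off its stand, tilt its far edge in under the overhanging lip of the fence and lower it flat into the channel, well short of the stop, and let it go there. A finger on its stop side would be in the way, so take hold of it again another way and slide it gently until it butts squarely against the stop, without shoving the stop along the fence. Then flip the stop right back up, leaving the plate exactly where it was gauged, and the tin, screwdriver and carton undisturbed.

Things in the scene. Friction and masses are not known exactly. Their poses are not given: they have to be found in the camera images.
- jig: Fixed drill jig, 320 mm long along its y, yaw within 0.25 rad of 0. Origin on its underside; x points from its open near side to the blue fence, y along the fence, z up; the plate slides towards +y to the stop. Base plate x -120 to 95 mm, 12 mm thick. The plate lies in a channel 104 mm wide, from the ridge (x = -44) to the fence face (x = 60). No end walls.
- lip (a point): Middle of the lower front edge of the fence's lip: jig x = 46, y = 0, z = 49 mm. The lip overhangs the fence face (x = 60) by 14 mm, its underside is 14 mm above the runners, its top and the fence's top are at z = 56. The plate goes in tilted, far edge first under the lip.
- runners (a point): Middle of the channel at the height where the plate's underside rests: jig x = 8, y = 0, z = 35 mm. Two aluminium runners carry the plate: far one jig x 40 to 60, near one x -44 to -28 mm. Between them lies an open trough down to z = 12, with room for fingertips under the plate. A blue ridge on the near side (x -54 to -44) rises to z = 43, level with the top of the plate.
- plate: Loose aluminium plate, 100 (its x) by 56 (its y) by 8 mm thick, 0.06 to 0.12 kg, with a window 50 (x) by 36 (y) mm through its middle, leaving rims 10 mm wide along its long sides; a finger fits in the window. Same either way round or up. Origin: middle of its underside, z up. Starts flat on the stand. In the jig its length lies across the channel, along jig x.
- stand: Fixed wooden block 120 (x) by 30 (y) by 30 mm high, origin at the middle of its underside. A yellow block on top, 43 x 29 mm, 6 mm high, fills the plate's window (3.5 mm play each way), so only the plate's outer edges can be held. The plate rests at z = 30 mm, length along the stand's x, overhanging 13 mm on each long side; lift it straight up.
- stop_grip (a point): Centre of the red disc knob at the stop's free end, 145 mm from the hinge axis; 20 mm across, 14 mm thick along jig y (pinch it along jig y). The arm is a steel bar 12 mm thick along jig y, 10 mm deep. Under it hangs a 12 mm thick blade, 35 to 100 mm from the hinge, down to 25 mm below the bar's axis: it stands across the channel when the stop is down.
- stop (a joint): Hinge of the flip stop, rad: 0 = fully down (bar level, blade in the channel, knob over the near side), pi/2 = knob straight above the hinge, 1.75 = fully up, end of travel; starts at 1.45 to 1.75. Axis along jig y. Stiff: it stays wherever it is left; about 2 N at the knob moves it.
- stop_hinge (a point): Middle of the stop's hinge axis: jig x = 70, z = 66 mm, jig y 30 to 90 mm. It sits on a carriage clamped to the fence, which slips along it (spoiling the setting) if pushed along y with more than about 25 N.
- gauge (a point): Point on the carriage (does not turn with the stop), axes as the jig's: jig x = 8, z = 39 mm, in the plane of the lowered blade's face that meets the plate (6 mm to the -y side of the hinge point). With the plate butted, the plate's origin is 28 mm to the -y side of it.
- tin: Bystander: closed steel can 84 mm across, 100 mm high, origin at the middle of its underside.
- driver: Bystander: screwdriver with green handle lying on the table.
- carton: Bystander: white box 80 x 80 x 70 mm, origin at the middle of its underside.

How it is judged:
On the way, in this order (a step that is already met when the one before it is completed fails the run):
1. the stop is fully down (within 0.06 rad) and the plate lies flat in the channel under the lip, let go, at least 12 mm short of the stop (value of joint stop below 0.06 rad and contact force between the fingers and plate below 0.05 N and angle between plate's own z axis and vertical below 0.04 rad and z of plate in the frame of jig between 0.032 and 0.0375 m and x of plate in the frame of jig between 0.004 and 0.012 m and y of plate in the frame of gauge between -0.2 and -0.04 m), for 0.1 s.
2. the plate, flat in the channel and square, is butted against the lowered stop (gap under 1.5 mm) (value of joint stop below 0.06 rad and angle between plate's own z axis and vertical below 0.04 rad and angle between the x axis of plate and the x axis of jig, either way round below 0.06 rad and z of plate in the frame of jig below 0.0375 m and y of plate in the frame of gauge above -0.0295 m), for 0.1 s.
At the end, for the whole second after the job is handed in: The stop is up (above 1.3 rad); the plate lies flat on both runners under the lip (tilt under 0.04 rad, square to the fence within 0.06 rad), its edge within 2.5 mm of the gauge plane, at rest; the stop's carriage has not shifted along the fence by 4 mm (value of joint stop above 1.3 rad and angle between plate's own z axis and vertical below 0.04 rad and angle between the x axis of plate and the x axis of jig, either way round below 0.06 rad and z of plate in the frame of jig between 0.032 and 0.0375 m and x of plate in the frame of jig between 0.004 and 0.012 m and y of plate in the frame of gauge between -0.0305 and -0.0255 m and linear speed of plate below 0.01 m/s and distance of gauge from where it was at the start of the episode below 0.004 m); the robot touches nothing.
It fails at once if the stop is shoved along the fence by more than 4 mm (distance of gauge from where it was at the start of the episode above 0.004 m).
It fails at once if the tin is disturbed (30 mm) (distance of tin from where it was at the start of the episode above 0.03 m).
It fails at once if the screwdriver is disturbed (30 mm) (distance of driver from where it was at the start of the episode above 0.03 m).
It fails at once if the carton is disturbed (30 mm) (distance of carton from where it was at the start of the episode above 0.03 m).
It also fails if it takes over 72 s, if anything falls off the work surface, if the arm or the gripper's body presses on something with over 40 N, if the wrist force passes 120 N, or if a joint passes its speed limit or range.

## Robot

A 6-joint arm with a two-finger parallel gripper is mounted at the origin on the work surface. World frame = base frame: x ahead of the robot, y to its left, z up, the work surface at z = 0. Lengths are in m, angles in rad, forces in N, time in s.
With the tool pointing down it reaches from about 0.4 to 0.825 m from the base axis. Payload 7 kg.
Tool frame: the origin (TCP) lies on the centre line of the jaws, within the pads' length; the fingertips stand 25 mm ahead of it and the grasp point (between the pads) lies 6 mm ahead of it; z points along the fingers, y is the direction in which the jaws open and shut (so a half turn about z gives the same grasp; the last joint's range is limited). The gripper opens to 88 mm and grips with 3 to 60 N. Pads are 19 mm wide; open, the fingers measure 130 mm over their backs; the gripper's body (78 mm by 193 mm) begins 47 mm behind the grasp point.
Start: joints at [-1.041, 0.359, 0.012, 0, -1.224, -0.288], TCP at [0.162, -0.655, 0.231] pointing down, gripper open.
Joint ranges: [-3.07, 3.07], [-1.43, 2.12], [-1.02, 1.25], [-3.03, 1.67], [-3.05, -0], [-3.03, 3.03]. Speed limits (rad/s): [2.39, 2.39, 3.01, 3.14, 3.14, 3.14].

## Interface

Orientations are given as [roll, pitch, yaw] about the fixed x, y, z axes, in that order (R = Rz(yaw) Ry(pitch) Rx(roll)).
In Python, from station import * gives the robot as it stands. The module is installed in compiled form; this text tells all that it offers.
- The arm moves only by the tool step_arm, never from a script. Its argument "commands" is text: rows parted by semicolons, each of 6 numbers parted by spaces: the shift along the tool's x, y, z in mm, then the turn, a rotation vector about the tool's x, y, z in rad. A call has 1 to 8 rows; each row shifts and turns the commanded pose from where the row before left it, along the tool's axes as they then stand; what a row does not reach is not made up. A row lasts 1/8 s, in which the tool goes at most 62.5 mm and 10.7 degrees, less where a joint would pass 70% of its speed; a pose out of reach is approached as far as the arm can. A call is refused whole if a number of a shift passes 62.5 or a number of a turn 0.188, either way. A call with a gripper value outside its range is refused whole. "jaw" is the finger opening in mm, from 0 to 87.6, set as the call begins (left out, the last holds). The fingers move at their own pace and stop on an object; "grip_force" is the grip in N (left out, the last holds). Time passes only in rows, so rows that do not move let the fingers close. It gives the time, the measured TCP pose, the force and the opening at its end, in the units of the state.
- get_state(): the state, without advancing time (a new reading comes with each control period).
- grab_frame(name): name is "scene" or "top"; returns a dict with "frame" (420x560x3 uint8, red, green, blue), "fovy" (degrees; the focal length in pixels is half the picture's height over the tangent of half this angle, whatever the lens; pixels are square), "cx", "cy" (the principal point, pixels), "rvec" (rotation vector, rad) and "tvec" (3), from world to camera coordinates, as OpenCV has them. Camera axes: x right, y down, z forward; pixel columns grow to the right and rows downward; lengths in m; the calibration is good to about 2 mm. A picture is of the moment at which its call begins. There is no depth.
- job_done(): hands the job in, once; it reports no verdict.
Trained networks look in a picture, given as the dict that the camera call returned (one of the last four; its "shot" number tells which), for a name from the list of things; names that differ only in an ending like _2 or _b are one class to them, and where a whole thing is asked for, a point or a joint stands for the part that bears it (a point fixed in the world has none). Each returns a list of dicts, best first, with "conf" (0 to 1); they miss things now and then, are a little off and sometimes report something else, mostly with a low value. They report only what shows in the picture. A call takes as long as a camera call.
- recognise(picture, name): "pixel" ([column, row] in pixels, amid what is visible of it).
The state is a dict: "t": time; "q": joint angles; "qd": joint speeds; "joint_efforts": joint torques, N m; "eef_pos": TCP position; "ee_rot": TCP orientation; "force": force on the tool from outside, world axes, zero at the start; "moment": the same for the moment, N m; "width": finger opening in m.
Only numpy, scipy, OpenCV 4.12 (cv2) and the standard library are available. Lean on these libraries where they do the work, as an engineer would, in place of code of your own. Each camera call takes 0.05 s, during which the arm holds its last target.

## Working session

There is one attempt and no reset: what is moved stays moved. The work goes in short steps, Python scripts to look and compute and a tool call to move; the robot and the scene stay as the last step left them, time stands still between calls to the robot, and variables do not carry over. Pictures are saved under pics/ and viewed, and the job is handed in when it is done.

Besides the shell and the picture viewer there is one more tool, called after "Request:" as name(argument=value, ...), one argument or row to a line, values as JSON. step_arm: Moves the arm, as the interface text tells. Its arguments: {"type":"object","properties":{"commands":{"type":"string"},"jaw":{"type":"number"},"grip_force":{"type":"number"}},"required":["commands"]}

```bash
mkdir -p pics; ls; python3 - <<'E'
from station import *
import cv2,numpy as np
s=get_state();print({k:np.round(v,3).tolist() for k,v in s.items()})
for n in ("scene","top"):
    p=grab_frame(n);print(n,p["fovy"],p["cx"],p["cy"],p["rvec"],p["tvec"],p["shot"])
    cv2.imwrite(f"pics/{n}0.png",p["frame"][:,:,::-1])
    np.savez(f"pics/{n}0.npz",**{k:v for k,v in p.items()})
    for o in ["jig","plate","stand","stop_grip","stop","tin","driver","carton","stop_hinge","gauge","lip"]:
        try:
            print(o,[(np.round(r["pixel"],1).tolist(),round(r["conf"],2)) for r in recognise(p,o)][:2])
        except Exception as e: print(o,e)
print(get_state()["t"])
E
```

```text
pics
{'t': 0.0, 'q': [-1.041, 0.359, 0.011, -0.0, -1.224, -0.288], 'qd': [0.0, 0.001, -0.001, 0.001, -0.0, 0.002], 'joint_efforts': [0.001, -58.272, 29.305, 6.997, 0.007, -0.0], 'eef_pos': [0.161, -0.655, 0.23], 'ee_rot': [3.14, -0.0, -2.9], 'force': [-0.042, 0.796, 0.225], 'moment': [0.034, 0.009, -0.024], 'width': 0.088}
scene 57.305197933988765 279.6349001635983 206.04104914594427 [ 2.04253106  1.31292586 -0.56430126] [-0.27147597 -0.3066202   1.43195091] 1
jig [([268.1, 214.6], 0.94)]
plate [([141.4, 236.4], 0.91)]
stand [([148.7, 234.8], 0.66)]
stop_grip [([309.0, 195.2], 0.82)]
stop [([306.7, 195.1], 0.51)]
tin [([191.6, 284.7], 0.79)]
driver [([328.5, 146.8], 0.59)]
carton [([388.8, 169.5], 0.67)]
stop_hinge [([308.0, 209.9], 0.64), ([268.6, 215.9], 0.4)]
gauge [([307.4, 210.8], 0.86), ([268.1, 216.7], 0.36)]
lip [([268.7, 217.9], 0.77)]
top 57.50802785014112 276.1092764580319 213.40541868651323 [ 2.17772536 -2.14976926  0.12576132] [0.0208236  0.55390356 0.91239843] 2
jig [([276.2, 221.7], 0.96), ([252.0, 171.8], 0.7)]
plate [([408.4, 254.5], 0.86)]
stand [([412.8, 249.2], 0.82), ([248.7, 170.4], 0.68)]
stop_grip [([246.1, 167.4], 0.84), ([248.9, 170.8], 0.53)]
stop [([250.6, 164.3], 0.62), ([380.4, 148.6], 0.22)]
tin [([385.3, 147.4], 0.8)]
driver [([153.0, 299.1], 0.63)]
carton [([119.3, 217.8], 0.76), ([407.9, 256.4], 0.72)]
stop_hinge [([248.6, 170.4], 0.83)]
gauge [([251.5, 171.0], 0.87)]
lip [([274.4, 221.3], 0.89)]
1.2
```

View pics/scene0.png

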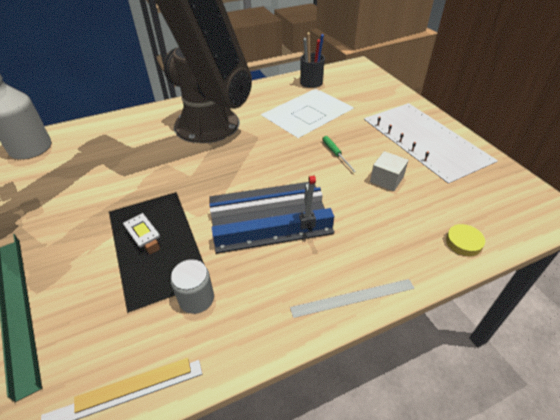

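View pics/top0.png

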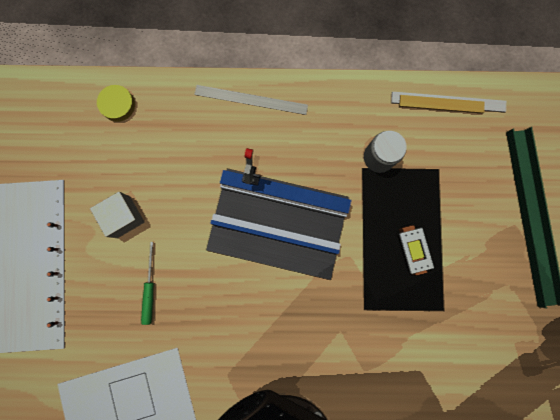

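```bash
python3 - <<'E'
import cv2,numpy as np
a=cv2.imread("pics/top0.png");cv2.imwrite("pics/topz.png",cv2.resize(a[120:310,190:450],None,fx=3,fy=3,interpolation=cv2.INTER_CUBIC))
a=cv2.imread("pics/scene0.png");cv2.imwrite("pics/scenez.png",cv2.resize(a[120:320,90:350],None,fx=3,fy=3,interpolation=cv2.INTER_CUBIC))
E
```

```text
(no output)
```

View pics/topz.png

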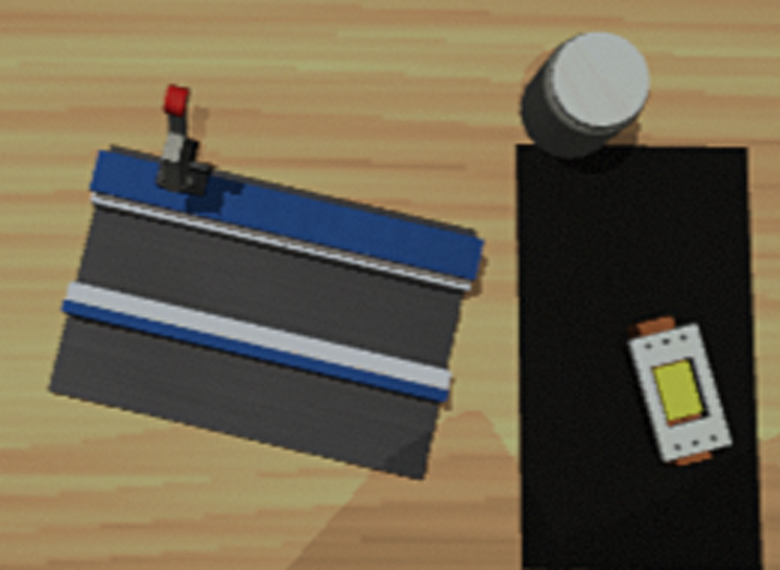

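View pics/scenez.png

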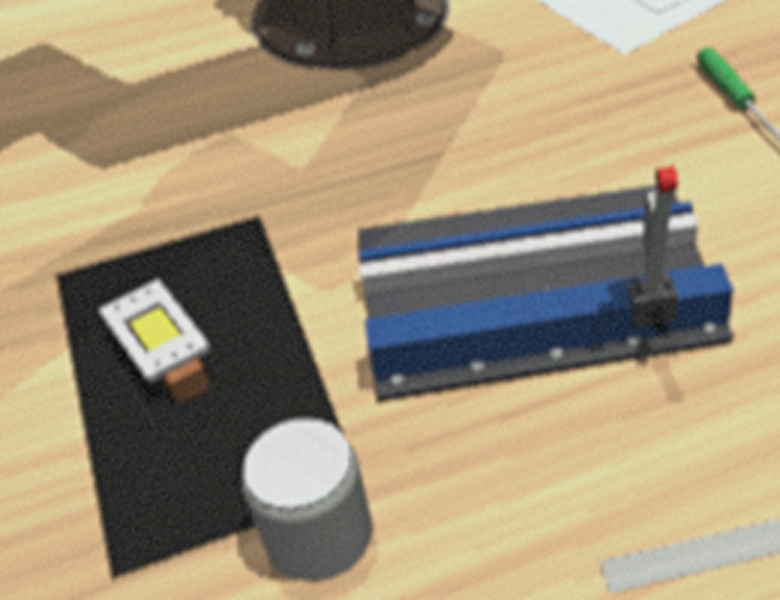

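```bash
cat > h.py <<'E'
import cv2,numpy as np
from scipy.optimize import least_squares
from scipy.spatial.transform import Rotation as Rn
def cam(p):
    f=210/np.tan(np.radians(float(p["fovy"]))/2)
    K=np.array([[f,0,float(p["cx"])],[0,f,float(p["cy"])],[0,0,1]])
    return K,np.array(p["rvec"],float),np.array(p["tvec"],float)
def load(n): return dict(np.load(f"pics/{n}.npz"))
def proj(c,X):
    return cv2.projectPoints(np.asarray(X,float).reshape(-1,1,3),c[1],c[2],c[0],None)[0].reshape(-1,2)
def ray(c,uv,z):
    R,_=cv2.Rodrigues(c[1]);o=-R.T@c[2];d=R.T@np.linalg.inv(c[0])@np.array([uv[0],uv[1],1]);return o+d*(z-o[2])/d[2]
def T(pose,X): # x,y,z,yaw
    X=np.asarray(X,float);c,s=np.cos(pose[3]),np.sin(pose[3])
    return np.c_[pose[0]+c*X[:,0]-s*X[:,1],pose[1]+s*X[:,0]+c*X[:,1],pose[2]+X[:,2]]
E
cat > fit.py <<'E'
from h import *
ct,cs=cam(load("top0")),cam(load("scene0"))
def zt(u,v): return (u/3+190-1/3,v/3+120-1/3)
def zs(u,v): return (u/3+90-1/3,v/3+120-1/3)
J=[(ct,zt(50,390),(-.12,.16,.012)),(ct,zt(423,478),(-.12,-.16,.012)),(ct,zt(63,312),(-.054,.16,.043)),(ct,zt(446,402),(-.054,-.16,.043)),
(ct,zt(93,195),(.046,.16,.056)),(ct,zt(470,282),(.046,-.16,.056)),(ct,zt(75,283),(-.028,.16,.035)),(ct,zt(450,372),(-.028,-.16,.035)),
(cs,zs(378,398),(.095,-.16,.012)),(cs,zs(732,339),(.095,.16,.012)),(cs,zs(359,231),(-.12,-.16,.012)),(cs,zs(366,322),(.046,-.16,.056)),(cs,zs(722,267),(.046,.16,.056)),(cs,zs(360,276),(-.028,-.16,.035))]
def r(p): return np.concatenate([proj(c,T([p[0],p[1],0,p[2]],[X]))[0]-uv for c,uv,X in J])
s=least_squares(r,[.6,0,0],loss='soft_l1');print(s.x,"\n",r(s.x).reshape(-1,2).round(1))
P=[s.x[0],s.x[1],0,s.x[2]]
# stand/plate: top corners z=38mm
S=[(ct,zt(628,338),(.05,.028,.008)),(ct,zt(695,323),(.05,-.028,.008)),(ct,zt(732,443),(-.05,-.028,.008)),(ct,zt(664,463),(-.05,.028,.008)),
(cs,zs(98,313),(-.05,-.028,.008)),(cs,zs(159,279),(-.05,.028,.008)),(cs,zs(210,349),(.05,.028,.008)),(cs,zs(151,384),(.05,-.028,.008))]
def r2(p,z=.03): return np.concatenate([proj(c,T([p[0],p[1],z,p[2]],[X]))[0]-uv for c,uv,X in S])
s2=least_squares(r2,[.5,-.3,.2],loss='soft_l1');print(s2.x,"\n",r2(s2.x).reshape(-1,2).round(1))
# stop: knob centre in both, hinge y and angle
K=[(ct,(190+175/3,120+100/3)),(cs,(90+667/3,120+180/3))]
def r3(p): 
    X=[(.07-.145*np.cos(p[1]),p[0],.066+.145*np.sin(p[1]))]
    return np.concatenate([proj(c,T(P,X))[0]-uv for c,uv in K])
s3=least_squares(r3,[.06,1.6]);print(s3.x,r3(s3.x))
for n,uv,z,c in [("tin",zt(600,80),.1,ct),("carton",(117,210),.07,ct),("tin_s",zs(300,460),.1,cs)]: print(n,ray(c,uv,z))
np.save("jig.npy",P)
E
python3 fit.py
```

```text
[ 0.54468002  0.02057345 -0.21726883] 
 [[-0.9  0.3]
 [ 0.4  0.6]
 [-0.8 -0.5]
 [ 0.4 -0.3]
 [-1.5 -2.1]
 [ 2.  -1.1]
 [-1.6 -0.9]
 [ 0.7 -0.7]
 [-1.1 -0.9]
 [ 0.5 -1.5]
 [-1.  -1.2]
 [-1.1 -0.9]
 [-0.3 -1.7]
 [-0.1  0.1]]
[ 0.46890469 -0.31291327  0.26940229] 
 [[ 0.2  0.3]
 [-0.2 -0.5]
 [-0.3 -0.6]
 [ 0.2 -1.3]
 [ 0.5 -1. ]
 [-0.3  0.5]
 [-0.4 -1.7]
 [-0.8 -2.5]]
[0.08901066 1.74695195] [-0.25687258 -0.64417528 -0.54312715 -0.57303455]
tin [ 0.70686613 -0.23507321  0.1       ]
carton [0.5523687  0.40436573 0.07      ]
tin_s [ 0.70962642 -0.23323831  0.1       ]
```

```bash
cat > ov.py <<'E'
from h import *
P=np.load("jig.npy")
def seg(pts): return pts
def draw(n,roi,out,P=P,th=None,yh=.089,plate=None,sc=4):
    c=cam(load(n));im=cv2.imread(f"pics/{n}.png")
    u0,v0,u1,v1=roi;b=cv2.resize(im[v0:v1,u0:u1],None,fx=sc,fy=sc,interpolation=cv2.INTER_CUBIC)
    def L(X,col):
        q=((proj(c,X)-[u0,v0]+.5)*sc).astype(int);cv2.polylines(b,[q.reshape(-1,1,2)],False,col,1,cv2.LINE_AA)
    rect=lambda x0,x1,y0,y1,z:[(x0,y0,z),(x1,y0,z),(x1,y1,z),(x0,y1,z),(x0,y0,z)]
    L(T(P,rect(-.12,.095,-.16,.16,.012)),(0,255,255))
    L(T(P,[(-.054,-.16,.043),(-.054,.16,.043)]),(0,255,0));L(T(P,[(-.028,-.16,.035),(-.028,.16,.035)]),(255,0,255))
    L(T(P,[(.046,-.16,.056),(.046,.16,.056)]),(0,128,255));L(T(P,[(.040,-.16,.035),(.040,.16,.035)]),(0,0,255))
    if th is not None:
        co,s=np.cos(th),np.sin(th)
        for y in (yh-.006,yh+.006):
            L(T(P,[(.07-.145*co,y,.066+.145*s),(.07,y,.066)]),(255,255,0))
            f=lambda a,h:(.07-a*co-h*s*1.0, y, .066+a*s-h*co)
            L(T(P,[f(.035,0),f(.035,.025),f(.1,.025),f(.1,0)]),(255,255,0))
    if plate is not None:
        L(T(plate,rect(-.05,.05,-.028,.028,.008)),(0,255,0));L(T(plate,rect(-.025,.025,-.018,.018,.008)),(0,255,0))
    cv2.imwrite(out,b)
if __name__=="__main__":
    pl=[.4689,-.3129,.03,.2694]
    draw("top0",(195,140,355,285),"pics/o1.png",th=1.747)
    draw("scene0",(200,170,340,255),"pics/o2.png",th=1.747,sc=5)
    draw("top0",(390,215,450,290),"pics/o3.png",plate=pl,sc=7)
E
python3 ov.py
```

```text
(no output)
```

View pics/o1.png

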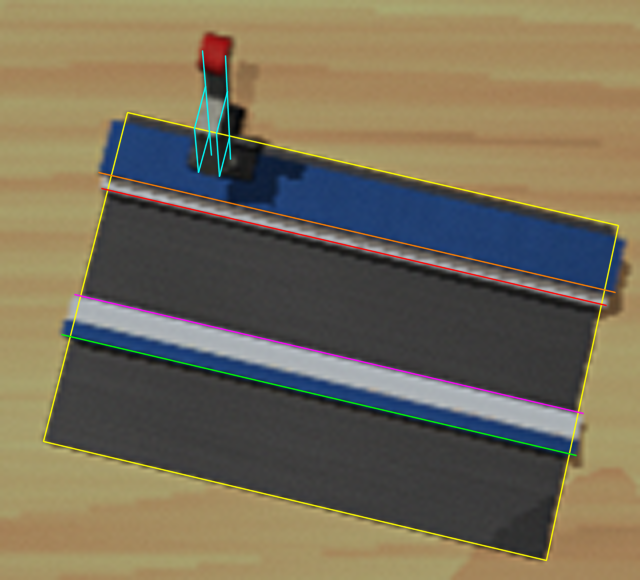

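View pics/o2.png

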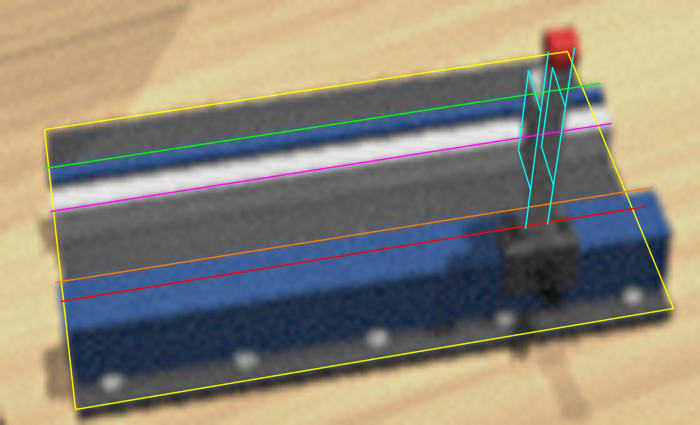

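View pics/o3.png

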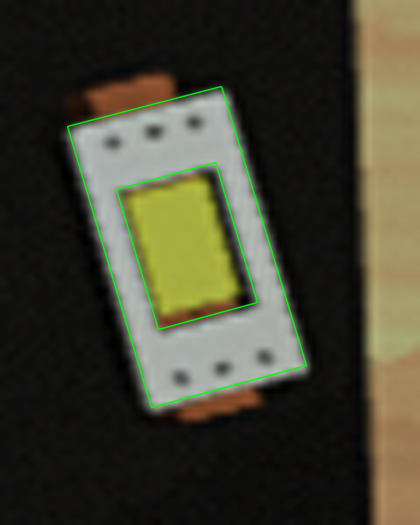

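```bash
cat > go.py <<'E'
# plan rows from measured (or given) pose to waypoints
from h import *
from station import *
P=np.load("jig.npy")
def RJ(yaw,tilt=0): return Rn.from_euler('z',yaw)*Rn.from_euler('y',np.pi)*Rn.from_euler('y',tilt)
def cur():
    s=get_state();return np.array(s["eef_pos"]),Rn.from_euler('xyz',s["ee_rot"])
def J(x,y,z): return T(P,[(x,y,z)])[0]
def rows(p,R,wps,dec=1):
    """wps: (pos,R) each one row; prints tool-frame rows with rounding, carrying the rounding forward"""
    out=[]
    for q,Q in wps:
        d=np.round(R.inv().apply(q-p)*1000,dec);r=np.round((R.inv()*Q).as_rotvec(),3)
        p=p+R.apply(d/1000);R=R*Rn.from_rotvec(r);out.append(" ".join(f"{v+0:g}" for v in [*d,*r]))
    print("; ".join(out)); return p,R
def lin(p,R,q,Q,n):
    sl=(R.inv()*Q).as_rotvec()
    return [(p+(q-p)*k/n,R*Rn.from_rotvec(sl*k/n)) for k in range(1,n+1)]
def st():
    s=get_state();print("t",round(s["t"],2),"pos",np.round(s["eef_pos"],4),"rot",np.round(s["ee_rot"],3),"F",np.round(s["force"],1),"M",np.round(s["moment"],2),"w",round(float(s["width"]),4),"q",np.round(s["q"],2))
E
python3 - <<'E'
from go import *
p,R=cur()
th=1.747
k=J(.07-.145*np.cos(th),.089,.066+.145*np.sin(th));print("knob",k)
Q=RJ(P[3])
a=k+[0,0,.006+.06]
wps=lin(p,R,a,Q,16)
p,R=rows(p,R,wps[:8]);p,R=rows(p,R,wps[8:]);st()
E
```

```text
knob [0.65703942 0.08691252 0.20875486]
-41.2 37.6 -2.8 0 0 0.029; -40 38.8 -2.7 0 0 0.028; -39 39.9 -2.8 0 0 0.029; -37.8 41.1 -2.7 0 0 0.029; -36.6 42.1 -2.8 0 0 0.028; -35.4 43.1 -2.7 0 0 0.029; -34.1 44.1 -2.8 0 0 0.029; -32.8 45.1 -2.7 0 0 0.029
-31.5 46 -2.8 0 0 0.028; -30.2 46.9 -2.7 0 0 0.029; -28.9 47.7 -2.8 0 0 0.029; -27.4 48.6 -2.7 0 0 0.028; -26.1 49.3 -2.8 0 0 0.029; -24.6 50.1 -2.7 0 0 0.029; -23.2 50.7 -2.8 0 0 0.028; -21.7 51.4 -2.7 0 0 0.029
t 1.2 pos [ 0.1616 -0.6553  0.2308] rot [-3.142  0.    -2.9  ] F [-0.1  0.8  0.1] M [ 0.    0.03 -0.02] w 0.088 q [-1.04  0.36  0.01  0.   -1.22 -0.29]
```

Request:
step_arm(
  commands="-41 38 -3 0 0 0.029; -40 39 -3 0 0 0.029; -39 40 -3 0 0 0.029; -38 41 -3 0 0 0.029; -36.5 42 -3 0 0 0.029; -35.5 43 -3 0 0 0.029; -34 44 -3 0 0 0.029; -33 45 -3 0 0 0.029",
  jaw=44,
  grip_force=8,
)

```text
t: 2.2
eef_pos: [0.4105, -0.2827, 0.2553]
ee_rot: [-3.141, 0.001, -3.133]
force: [1.4, -0.5, 0.6]
width: 0.0441
```

Request:
step_arm(
  commands="-31.5 46 -3 0 0 0.029; -30 47 -3 0 0 0.029; -29 48 -3 0 0 0.029; -27.5 48.5 -3 0 0 0.029; -26 49.5 -3 0 0 0.029; -24.5 50 -3 0 0 0.029; -23 50.5 -2 0 0 0.028; -21.5 51 -2 0 0 0.028",
)

```text
t: 3.2
eef_pos: [0.6589, 0.0876, 0.2771]
ee_rot: [3.141, 0.0, 2.921]
force: [1.0, -0.7, 0.1]
width: 0.0439
```

```bash
cat > snap.py <<'E'
import sys
from go import *
def snap(tag,names=("top","scene")):
    for n in names:
        p=grab_frame(n);cv2.imwrite(f"pics/{n}{tag}.png",p["frame"][:,:,::-1]);np.savez(f"pics/{n}{tag}.npz",**p)
if __name__=="__main__":
    snap(sys.argv[1]); st()
E
python3 snap.py 1; python3 - <<'E'
import cv2,numpy as np
a=cv2.imread("pics/top1.png")[90:240,190:350];b=cv2.imread("pics/scene1.png")[110:260,220:380]
cv2.imwrite("pics/v1.png",np.hstack([cv2.resize(x,(400,375),interpolation=2) for x in (a,b)]))
E
```

```text
t 3.3 pos [0.6601 0.09   0.2752] rot [-3.141e+00 -1.000e-03  2.924e+00] F [ 0.1 -0.5  0.1] M [-0.08  0.02 -0.06] w 0.0438 q [ 0.43  0.32  0.06 -0.   -1.31 -2.22]
```

View pics/v1.png

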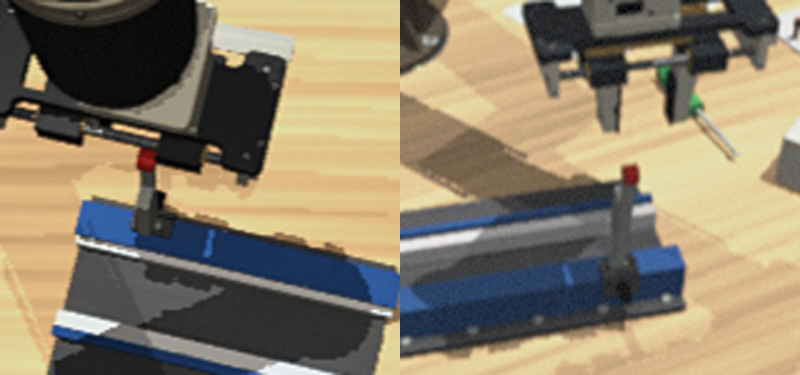

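```bash
python3 - <<'E'
from go import *
p,R=cur()
for n,roi in (("top",(190,90,350,240)),("scene",(220,110,380,260))):
    c=cam(load(n+"1"));u0,v0,u1,v1=roi;sc=5
    b=cv2.resize(cv2.imread(f"pics/{n}1.png")[v0:v1,u0:u1],None,fx=sc,fy=sc,interpolation=2)
    b=cv2.convertScaleAbs(b,alpha=1.5,beta=20)
    pts=[]
    for sy in (.022,-.022,.043,-.043):
        for sx in (-.0095,.0095): pts.append(p+R.apply([sx,sy,.025]))
    k=J(.07-.145*np.cos(1.747),.089,.066+.145*np.sin(1.747)); pts+= [k]
    for q in proj(c,pts): cv2.circle(b,tuple(((q-[u0,v0]+.5)*sc).astype(int)),3,(0,255,0),-1)
    cv2.imwrite(f"pics/f_{n}.png",b[:600])
E
```

```text
(no output)
```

View pics/f_top.png

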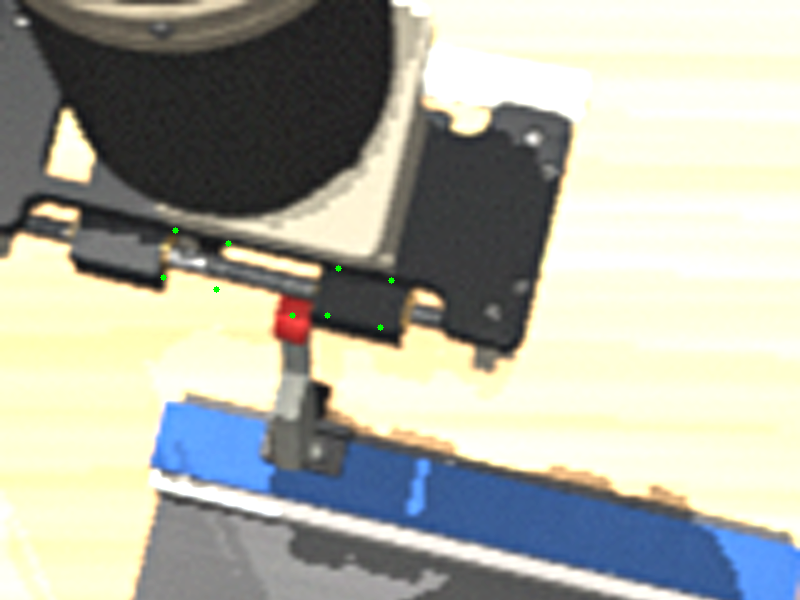

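View pics/f_scene.png

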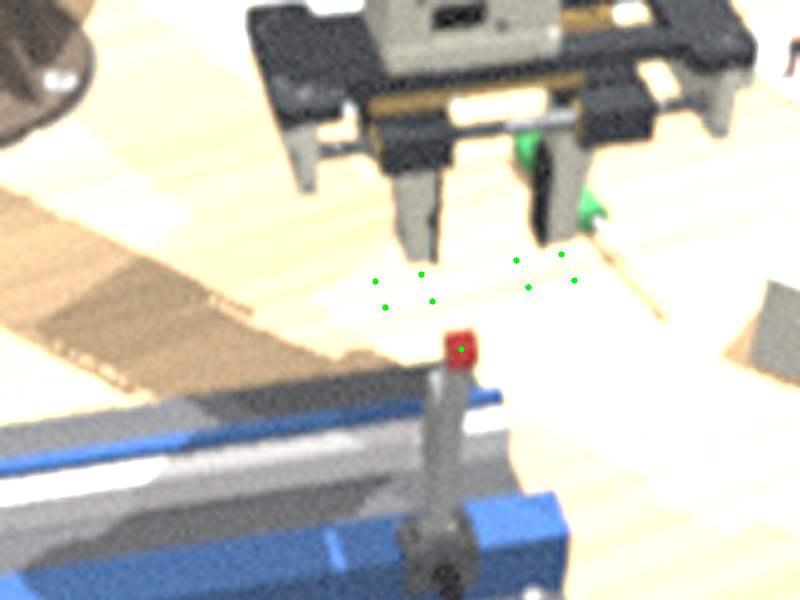

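```bash
python3 - <<'E'
from go import *
p,R=cur()
for n,(u0,v0) in (("top",(190,90)),("scene",(220,110))):
    c=cam(load(n+"1"));Rm,_=cv2.Rodrigues(c[1]);print(n,"cam",-Rm.T@c[2])
    for h in (.025,0,-.025,-.05,-.075,-.1):
        print(h,((proj(c,[p+R.apply([0,0,h])])[0]-[u0,v0])*5).round())
E
```

```text
top cam [0.44629826 0.02937588 0.96936504]
0.025 [275. 277.]
0 [270. 257.]
-0.025 [264. 236.]
-0.05 [258. 214.]
-0.075 [252. 189.]
-0.1 [245. 163.]
scene cam [ 1.23990795 -0.24600771  0.78759572]
0.025 [472. 278.]
0 [475. 233.]
-0.025 [478. 186.]
-0.05 [481. 137.]
-0.075 [485.  85.]
-0.1 [488.  32.]
```

```bash
python3 - <<'E'
from go import *
for n,roi in (("top",(190,90,290,165)),("scene",(255,105,375,195))):
    u0,v0,u1,v1=roi
    b=cv2.resize(cv2.imread(f"pics/{n}1.png")[v0:v1,u0:u1],(800,600),interpolation=2)
    cv2.imwrite(f"pics/g_{n}.png",b)
E
```

```text
(no output)
```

View pics/g_top.png

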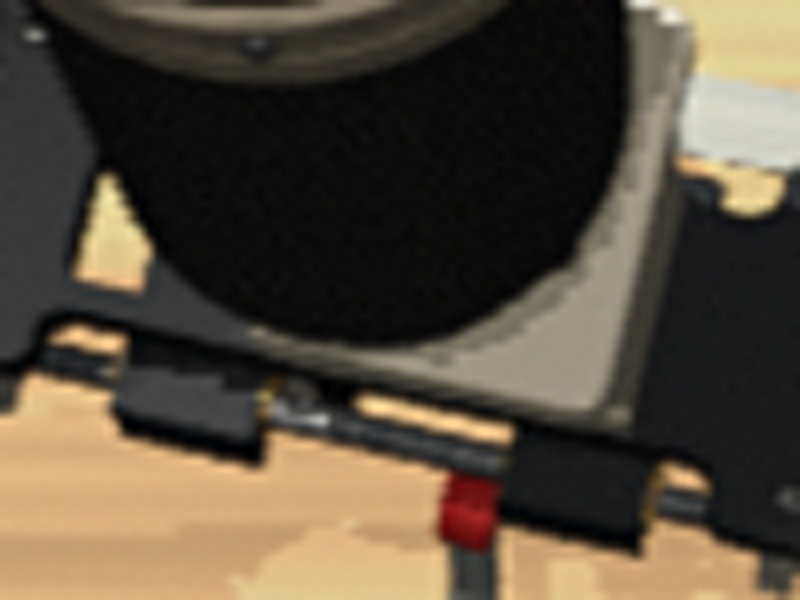

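View pics/g_scene.png

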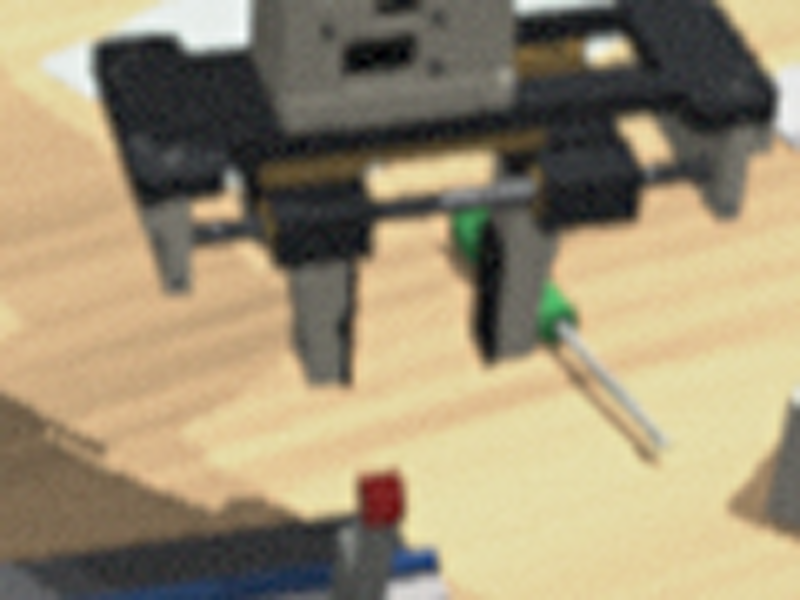

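```bash
python3 - <<'E'
from go import *
p,R=cur()
for n,roi in (("top",(170,60,310,165)),("scene",(235,75,395,195))):
    c=cam(load(n+"1"));u0,v0,u1,v1=roi;sc=5
    b=cv2.resize(cv2.imread(f"pics/{n}1.png")[v0:v1,u0:u1],None,fx=sc,fy=sc,interpolation=2)
    for h,col in ((-.041,(0,255,0)),(-.08,(0,255,255))):
        X=[p+R.apply([sx*.039,sy*.0965,h]) for sx,sy in ((1,1),(1,-1),(-1,-1),(-1,1),(1,1))]
        cv2.polylines(b,[((proj(c,X)-[u0,v0]+.5)*sc).astype(int).reshape(-1,1,2)],False,col,1)
    for sy in (1,-1):
        X=[p+R.apply([sx*.0095,sy*.022,h]) for sx,h in ((1,.025),(-1,.025),(-1,-.02),(1,-.02),(1,.025))]
        cv2.polylines(b,[((proj(c,X)-[u0,v0]+.5)*sc).astype(int).reshape(-1,1,2)],False,(255,0,255),1)
    cv2.imwrite(f"pics/h_{n}.png",b)
E
```

View pics/h_top.png

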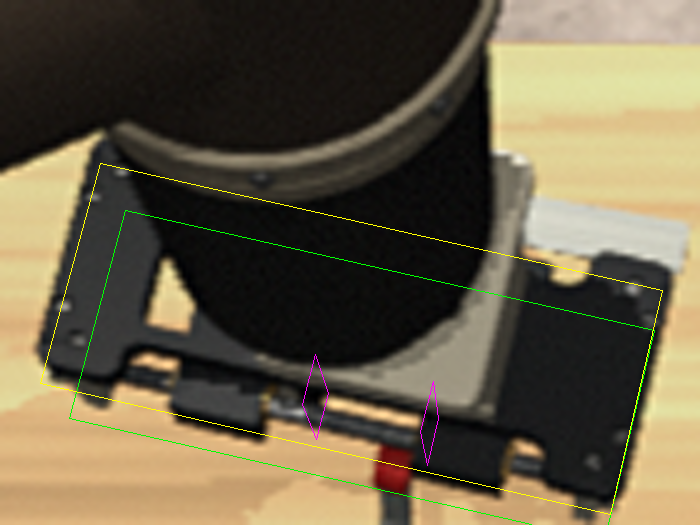

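View pics/h_scene.png

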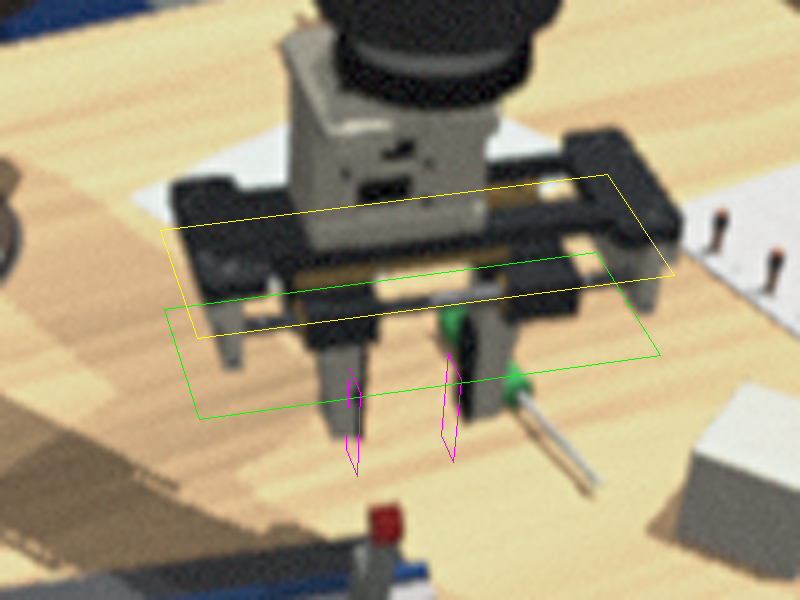

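```bash
python3 - <<'E'
from go import *
st();p,R=cur()
th=1.747
k=J(.07-.145*np.cos(th),.089,.066+.145*np.sin(th))
rows(p,R,lin(p,R,k+[0,0,-.005],RJ(P[3]),3))
E
```

```text
t 3.3 pos [0.6601 0.09   0.2752] rot [-3.141e+00 -1.000e-03  2.924e+00] F [ 0.1 -0.5  0.1] M [-0.08  0.02 -0.06] w 0.0438 q [ 0.43  0.32  0.06 -0.   -1.31 -2.22]
0.8 -1.2 23.8 0 0 0; 0.7 -1.2 23.9 0 0 0; 0.8 -1.3 23.8 0 -0.001 -0.001
```

Request:
step_arm(
  commands="1 -1 24 0 0 0; 1 -1 24 0 0 0; 1 -1.5 24 0 0 0; 0 0 0 0 0 0",
)

```text
t: 3.8
eef_pos: [0.653, 0.0825, 0.203]
ee_rot: [-3.14, -0.003, 2.921]
force: [0.2, -0.7, 0.3]
width: 0.0441
```

```bash
python3 - <<'E'
from snap import *
snap("2",("scene",));st()
b=cv2.imread("pics/scene2.png")[100:220,240:400];cv2.imwrite("pics/v2.png",cv2.resize(b,(800,600),interpolation=2))
E
```

```text
t 3.85 pos [0.654  0.0827 0.2046] rot [-3.141e+00 -1.000e-03  2.921e+00] F [0.1 0.4 0.4] M [-0.   -0.09  0.03] w 0.044 q [ 0.42  0.35 -0.06  0.   -1.16 -2.21]
```

View pics/v2.png

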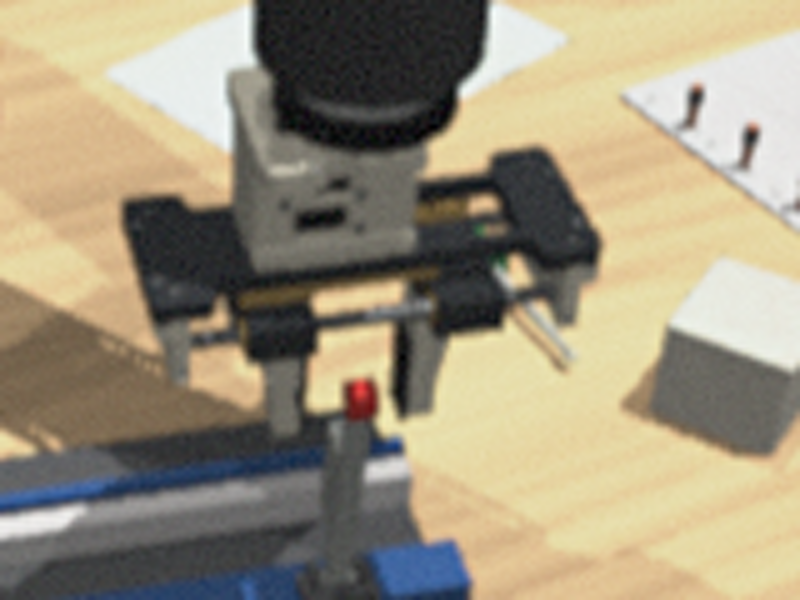

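```bash
cat > dr.py <<'E'
from go import *
import os
# dead-reckoned commanded pose log
LOG="cmd.txt"
def cmd():
    p=np.array([.162,-.655,.231]);R=Rn.from_euler('xyz',[np.pi,0,-2.9])
    for row in open(LOG).read().replace("\n",";").split(";"):
        if row.strip():
            v=np.array(row.split(),float);p=p+R.apply(v[:3]/1000);R=R*Rn.from_rotvec(v[3:])
    return p,R
E
cat > cmd.txt <<'E'
-41 38 -3 0 0 0.029; -40 39 -3 0 0 0.029; -39 40 -3 0 0 0.029; -38 41 -3 0 0 0.029; -36.5 42 -3 0 0 0.029; -35.5 43 -3 0 0 0.029; -34 44 -3 0 0 0.029; -33 45 -3 0 0 0.029
-31.5 46 -3 0 0 0.029; -30 47 -3 0 0 0.029; -29 48 -3 0 0 0.029; -27.5 48.5 -3 0 0 0.029; -26 49.5 -3 0 0 0.029; -24.5 50 -3 0 0 0.029; -23 50.5 -2 0 0 0.028; -21.5 51 -2 0 0 0.028
1 -1 24 0 0 0; 1 -1 24 0 0 0; 1 -1.5 24 0 0 0; 0 0 0 0 0 0
E
python3 -c "
from dr import *
p,R=cmd();print(p,R.as_euler('xyz'))
for i in range(3): st()"
```

```text
[0.65486722 0.08339173 0.205     ] [3.14159265 0.         2.92118531]
t 3.85 pos [0.654  0.0827 0.2046] rot [-3.141e+00 -1.000e-03  2.921e+00] F [0.1 0.4 0.4] M [-0.   -0.09  0.03] w 0.044 q [ 0.42  0.35 -0.06  0.   -1.16 -2.21]
t 3.85 pos [0.654  0.0827 0.2046] rot [-3.141e+00 -1.000e-03  2.921e+00] F [0.1 0.4 0.4] M [-0.   -0.09  0.03] w 0.044 q [ 0.42  0.35 -0.06  0.   -1.16 -2.21]
t 3.85 pos [0.654  0.0827 0.2046] rot [-3.141e+00 -1.000e-03  2.921e+00] F [0.1 0.4 0.4] M [-0.   -0.09  0.03] w 0.044 q [ 0.42  0.35 -0.06  0.   -1.16 -2.21]
```

```bash
python3 - <<'E'
from dr import *
p,R=cmd();c=cam(load("scene2"))
f=lambda X:((proj(c,X)-[240,100]+.5)*5).round().tolist()
for h in (.025,.0125,0): print(h,"L",f([p+R.apply([a,-.022,h]) for a in (-.0095,.0095)]),"R",f([p+R.apply([a,.022,h]) for a in (-.0095,.0095)]))
k=J(.07-.145*np.cos(1.747),.089,.066+.145*np.sin(1.747));print("knob",f([k]),k)
print("knob y +5mm",f([J(.0955,.094,.209)]),"x-10",f([J(.0855,.089,.209)]))
E
```

```text
0.025 L [[309.0, 466.0], [300.0, 439.0]] R [[401.0, 452.0], [390.0, 426.0]]
0.0125 L [[310.0, 446.0], [300.0, 419.0]] R [[402.0, 432.0], [391.0, 406.0]]
0 L [[311.0, 425.0], [301.0, 399.0]] R [[404.0, 412.0], [393.0, 385.0]]
knob [[361.0, 400.0]] [0.65703942 0.08691252 0.20875486]
knob y +5mm [[372.0, 398.0]] x-10 [[356.0, 386.0]]
```

Request:
step_arm(
  commands="-1.5 4 4 0 0 0; 0 0 0 0 0 0; 0 0 0 0 0 0; 0 0 0 0 0 0; 0 0 0 0 0 0; 0 0 0 0 0 0",
  jaw=8,
  grip_force=6,
)

```text
t: 4.6
eef_pos: [0.6569, 0.087, 0.2012]
ee_rot: [3.141, 0.001, 2.922]
force: [-0.8, 2.4, 2.1]
width: 0.014
```

```bash
echo "-1.5 4 4 0 0 0" >> cmd.txt; python3 - <<'E'
from snap import *
snap("3",("scene",));st()
b=cv2.imread("pics/scene3.png")[100:220,240:400];cv2.imwrite("pics/v3.png",cv2.resize(b,(800,600),interpolation=2))
E
```

```text
t 4.65 pos [0.6569 0.087  0.2012] rot [3.141e+00 1.000e-03 2.922e+00] F [0.5 2.8 2.4] M [ 0.91 -0.02 -0.01] w 0.0142 q [ 0.43  0.36 -0.06 -0.   -1.15 -2.22]
```

View pics/v3.png

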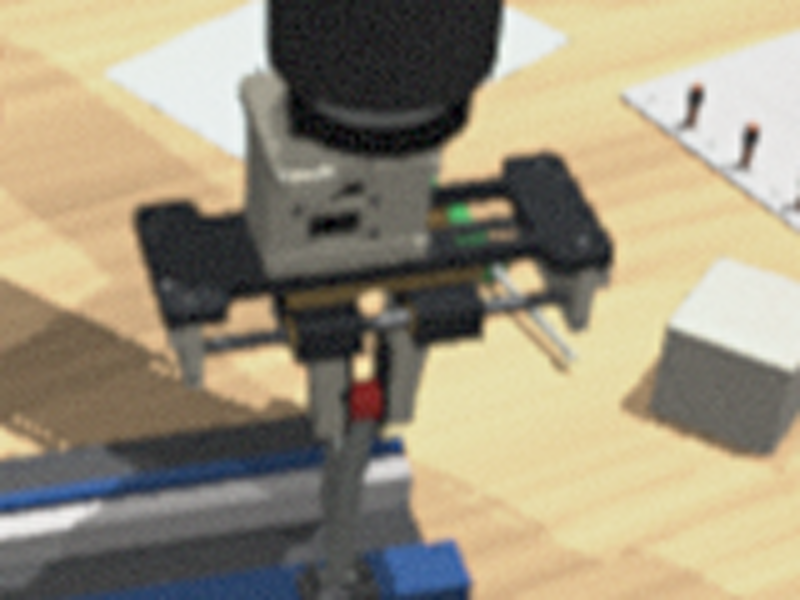

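```bash
python3 - <<'E'
from dr import *
p,R=cmd();th0=1.747
kn=lambda th:J(.07-.145*np.cos(th),.089,.066+.145*np.sin(th))
off=p-kn(th0);print(off)
w=[(kn(t)+off,R) for t in np.linspace(th0,-.02,15)[1:]]
p,R=rows(p,R,w[:7],0);rows(p,R,w[7:],0)
E
```

```text
[ 1.66028473e-04  5.45083811e-05 -7.75485716e-03]
18 0 -2 0 0 0; 18 0 0 0 0 0; 19 0 3 0 0 0; 17 0 5 0 0 0; 17 0 6 0 0 0; 16 0 10 0 0 0; 15 0 11 0 0 0
13 0 12 0 0 0; 11 0 15 0 0 0; 10 0 15 0 0 0; 7 -1 17 0 0 0; 6 0 17 0 0 0; 3 0 18 0 0 0; 0 0 19 0 0 0
```

Request:
step_arm(
  commands="18 0 -2 0 0 0; 18 0 0 0 0 0; 19 0 3 0 0 0; 17 0 5 0 0 0; 17 0 6 0 0 0; 16 0 10 0 0 0; 15 0 11 0 0 0",
)

```text
t: 5.52
eef_pos: [0.539, 0.1133, 0.168]
ee_rot: [3.14, 0.001, 2.922]
force: [4.2, 2.0, -2.0]
width: 0.0144
```

Request:
step_arm(
  commands="13 0 12 0 0 0; 11 0 15 0 0 0; 10 0 15 0 0 0; 7 -1 17 0 0 0; 6 0 17 0 0 0; 3 0 18 0 0 0; 0 0 19 0 0 0; 0 0 0 0 0 0",
)

```text
t: 6.52
eef_pos: [0.49, 0.1238, 0.054]
ee_rot: [3.141, -0.0, 2.922]
force: [-1.8, 8.3, -2.3]
width: 0.014
```

```bash
cat >> cmd.txt <<'E'
18 0 -2 0 0 0; 18 0 0 0 0 0; 19 0 3 0 0 0; 17 0 5 0 0 0; 17 0 6 0 0 0; 16 0 10 0 0 0; 15 0 11 0 0 0
13 0 12 0 0 0; 11 0 15 0 0 0; 10 0 15 0 0 0; 7 -1 17 0 0 0; 6 0 17 0 0 0; 3 0 18 0 0 0; 0 0 19 0 0 0; 0 0 0 0 0 0
E
python3 - <<'E'
from snap import *
from dr import cmd
snap("4");st();print(cmd()[0])
a=cv2.imread("pics/top4.png")[120:270,180:340];b=cv2.imread("pics/scene4.png")[110:260,200:360]
cv2.imwrite("pics/v4.png",np.hstack([cv2.resize(x,(400,375),interpolation=2) for x in (a,b)]))
E
```

```text
t 6.62 pos [0.49   0.1238 0.0545] rot [ 3.14  -0.     2.922] F [-1.6  7.3 -1.8] M [2.71 0.56 0.05] w 0.014 q [ 0.64  0.27 -0.58 -0.   -0.72 -2.43]
[0.49109938 0.12315783 0.055     ]
```

View pics/v4.png

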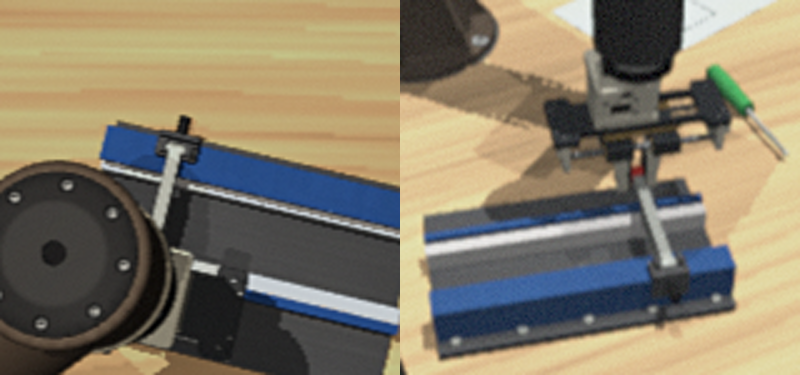

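Request:
step_arm(
  commands="0 0 3 0 0 0; 0 0 0 0 0 0",
)

```text
t: 6.88
eef_pos: [0.4905, 0.1238, 0.0523]
ee_rot: [3.14, 0.001, 2.922]
force: [-3.5, 6.7, 3.6]
width: 0.0138
```

Request:
step_arm(
  commands="0 0 0 0 0 0; 0 0 0 0 0 0; 0 0 4 0 0 0; 0 0 5 0 0 0; 0 0 0 0 0 0",
  jaw=40,
)

```text
t: 7.5
eef_pos: [0.4901, 0.1225, 0.0421]
ee_rot: [-3.141, -0.001, 2.921]
force: [0.3, -0.7, -0.5]
width: 0.0396
```

Request:
step_arm(
  commands="0 0 4 0 0 0; 0 0 2 0 0 0; 0 0 0 0 0 0",
)

```text
t: 7.88
eef_pos: [0.4904, 0.1228, 0.0365]
ee_rot: [-3.141, -0.0, 2.921]
force: [0.2, -0.4, -0.1]
width: 0.0401
```

Request:
step_arm(
  commands="0 0 1 0 0 0; 0 0 1 0 0 0; 0 0 0 0 0 0",
)

```text
t: 8.25
eef_pos: [0.4905, 0.1229, 0.0347]
ee_rot: [-3.142, -0.0, 2.921]
force: [0.4, -0.8, 0.1]
width: 0.0402
```

Request:
step_arm(
  commands="0 0 1 0 0 0; 0 0 1 0 0 0; 0 0 0 0 0 0",
)

```text
t: 8.62
eef_pos: [0.4905, 0.1228, 0.0327]
ee_rot: [-3.141, -0.0, 2.921]
force: [-0.7, 0.2, 0.8]
width: 0.0398
```

```bash
cat >> cmd.txt <<'E'
0 0 20 0 0 0
0 0 2 0 0 0
E
python3 - <<'E'
from snap import *
from dr import cmd
snap("5",("scene",));st();p,R=cmd();print(p)
b=cv2.imread("pics/scene5.png")[140:230,255:375];b=cv2.resize(b,(800,600),interpolation=2)
c=cam(load("scene5"))
for h,col in((.025,(0,255,0)),(0,(0,255,255))):
  for sy in(-1,1):
    X=[p+R.apply([a,sy*.020,h]) for a in(-.0095,.0095)]
    q=((proj(c,X)-[255,140]+.5)*6.667).astype(int);cv2.line(b,tuple(q[0]),tuple(q[1]),col,1)
cv2.imwrite("pics/v5.png",b)
E
```

```text
t 8.68 pos [0.4905 0.1228 0.0327] rot [-3.141 -0.     2.921] F [-1.4  0.1  0.1] M [-0.03 -0.04  0.02] w 0.0399 q [ 0.63  0.31 -0.6   0.   -0.66 -2.43]
[0.49109938 0.12315783 0.033     ]
```

View pics/v5.png

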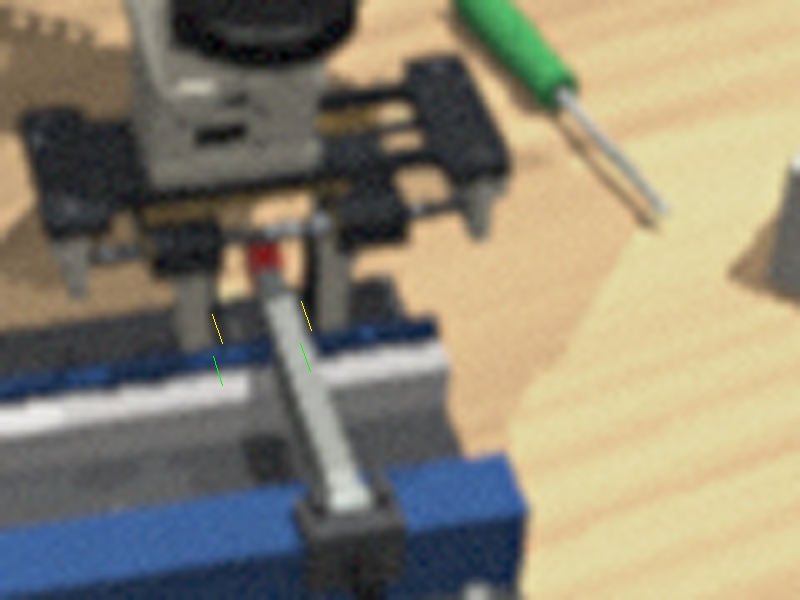

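```bash
python3 - <<'E'
from dr import *
p,R=cmd()
q=p+[0,0,.07];t=J(-.087,-.05,.09);d=J(-.087,-.05,.035)
rows(p,R,lin(p,R,q,R,2)+lin(q,R,t,R,4)+lin(t,R,d,R,2),0)
E
```

```text
0 0 -35 0 0 0; 0 0 -35 0 0 0; 3 -35 3 0 0 0; 3 -34 3 0 0 0; 3 -35 4 0 0 0; 3 -35 3 0 0 0; 0 0 27 0 0 0; 0 0 28 0 0 0
```

Request:
step_arm(
  commands="0 0 -35 0 0 0; 0 0 -35 0 0 0; 3 -35 3 0 0 0; 3 -35 3 0 0 0; 3 -35 4 0 0 0; 3 -35 3 0 0 0; 0 0 27 0 0 0; 0 0 28 0 0 0",
)

```text
t: 9.68
eef_pos: [0.4486, -0.0114, 0.0347]
ee_rot: [3.14, 0.002, 2.92]
force: [0.8, 0.5, -0.8]
width: 0.0397
```

Request:
step_arm(
  commands="0 0 4 0 0 0; 0 0 2 0 0 0; 0 0 2 0 0 0; 0 0 0 0 0 0",
)

```text
t: 10.18
eef_pos: [0.4486, -0.0109, 0.0273]
ee_rot: [3.141, 0.001, 2.922]
force: [-1.4, -0.3, 0.1]
width: 0.0402
```

```bash
cat >> cmd.txt <<'E'
0 0 -35 0 0 0; 0 0 -35 0 0 0; 3 -35 3 0 0 0; 3 -35 3 0 0 0; 3 -35 4 0 0 0; 3 -35 3 0 0 0; 0 0 27 0 0 0; 0 0 28 0 0 0
0 0 4 0 0 0; 0 0 2 0 0 0; 0 0 2 0 0 0; 0 0 0 0 0 0
E
python3 - <<'E'
from snap import *
from dr import cmd
snap("6");st();p,R=cmd();print(p)
import ov
ov.draw("scene6",(200,150,340,255),"pics/v6.png",th=0,sc=5)
ov.draw("top6",(200,130,300,210),"pics/v6t.png",th=0,sc=8)
E
```

```text
t 10.28 pos [ 0.4486 -0.0109  0.0272] rot [3.141e+00 1.000e-03 2.922e+00] F [-0.1  0.1  0.3] M [-0.04  0.01 -0.01] w 0.0399 q [ 0.42  0.24 -0.73  0.   -0.6  -2.21]
[ 0.44878188 -0.01083183  0.027     ]
```

View pics/v6.png

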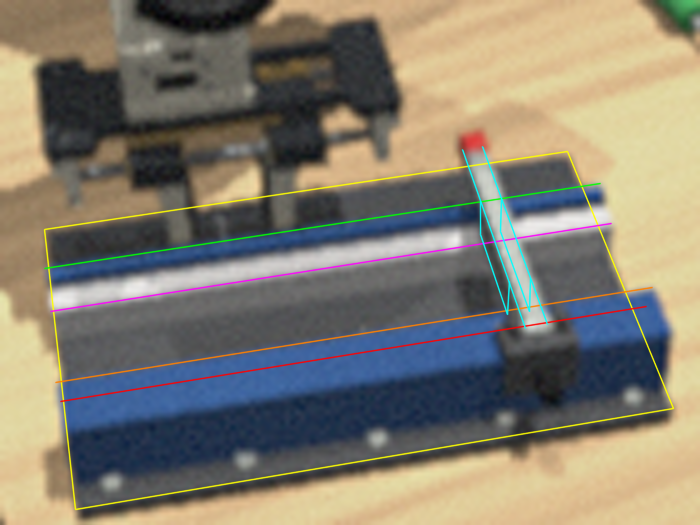

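View pics/v6t.png

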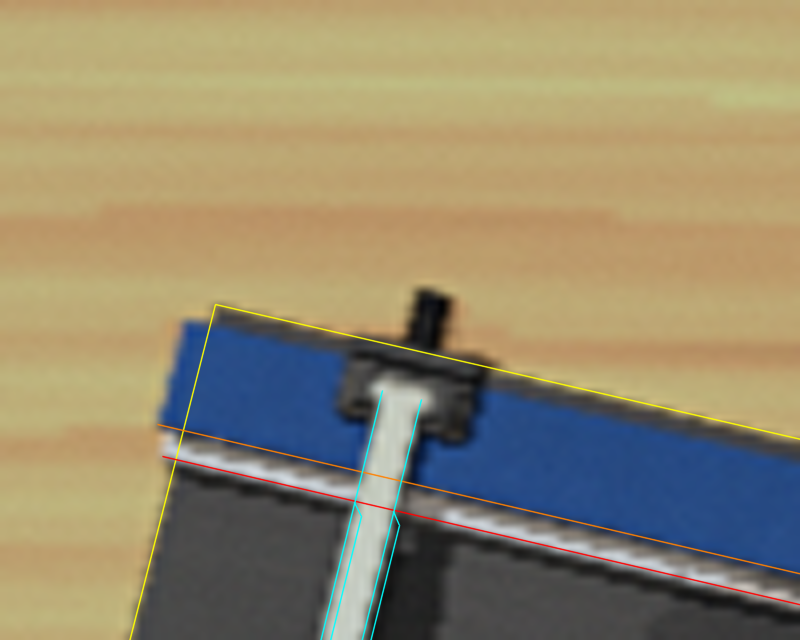

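Request:
step_arm(
  commands="0 0 4 0 0 0; 0 0 3 0 0 0; 0 0 0 0 0 0",
)

```text
t: 10.65
eef_pos: [0.448, -0.0112, 0.0194]
ee_rot: [-3.141, -0.001, 2.921]
force: [-1.0, 0.6, -0.8]
width: 0.0403
```

Request:
step_arm(
  commands="0 0 2 0 0 0; 0 0 2 0 0 0; 0 0 0 0 0 0",
)

```text
t: 11.02
eef_pos: [0.4484, -0.0111, 0.0164]
ee_rot: [-3.142, 0.0, 2.922]
force: [-4.1, 1.4, 12.7]
width: 0.0403
```

```bash
cat >> cmd.txt <<'E'
0 0 4 0 0 0; 0 0 3 0 0 0; 0 0 0 0 0 0; 0 0 4 0 0 0
E
python3 - <<'E'
from dr import *
p,R=cmd();print(p)
q=p+[0,0,.09];Q=RJ(.2694);t=np.array([.4689,-.3129,.085])
p,R=rows(p,R,lin(p,R,q,R,2)+lin(q,R,t,Q,6),1)
d=t.copy();d[2]=.0245
rows(p,R,lin(p,R,d,Q,3),1)
E
```

```text
[ 0.44878188 -0.01083183  0.016     ]
0 0 -45 0 0 0; 0 0 -45 0 0 0; -14.3 -48.4 3.5 0 0 -0.082; -10.2 -49.4 3.5 0 0 -0.081; -6.3 -50.1 3.5 0 0 -0.082; -2.1 -50.4 3.5 0 0 -0.082; 2 -50.4 3.5 0 0 -0.081; 6.1 -50.1 3.5 0 0 -0.082
0 0 20.2 0 0 0; 0 0 20.1 0 0 0; 0 0 20.2 0 0 0
```

Request:
step_arm(
  commands="0 0 -45 0 0 0; 0 0 -45 0 0 0; -14 -48.5 3.5 0 0 -0.082; -10 -49.5 3.5 0 0 -0.082; -6 -50 3.5 0 0 -0.082; -2 -50.5 3.5 0 0 -0.082; 2 -50.5 3.5 0 0 -0.081; 6 -50 3.5 0 0 -0.081",
  jaw=82,
)

```text
t: 12.02
eef_pos: [0.4677, -0.315, 0.0845]
ee_rot: [3.142, -0.0, -2.869]
force: [1.4, -0.3, 0.5]
width: 0.0822
```

```bash
cat >> cmd.txt <<'E'
0 0 -45 0 0 0; 0 0 -45 0 0 0; -14 -48.5 3.5 0 0 -0.082; -10 -49.5 3.5 0 0 -0.082; -6 -50 3.5 0 0 -0.082; -2 -50.5 3.5 0 0 -0.082; 2 -50.5 3.5 0 0 -0.081; 6 -50 3.5 0 0 -0.081
E
python3 - <<'E'
from snap import *
from dr import cmd
snap("7");st();p,R=cmd();print(p,R.as_euler('xyz'))
c=cam(load("scene7"));b=cv2.imread("pics/scene7.png")[170:290,80:240];b=cv2.resize(b,(800,600),interpolation=2)
for sy in(-1,1):
    X=[p+R.apply([a,sy*.041,.0045]) for a in(-.0095,.0095)]
    q=((proj(c,X)-[80,170]+.5)*5).astype(int);cv2.line(b,tuple(q[0]),tuple(q[1]),(0,255,0),1)
X=T([.4689,-.3129,.03,.2694],[(.05,.028,.008),(.05,-.028,.008),(-.05,-.028,.008),(-.05,.028,.008)])
cv2.polylines(b,[((proj(c,X)-[80,170]+.5)*5).astype(int).reshape(-1,1,2)],True,(255,0,255),1)
cv2.imwrite("pics/v7.png",b)
E
```

```text
t 12.12 pos [ 0.4675 -0.3171  0.0837] rot [-3.141e+00 -1.000e-03 -2.873e+00] F [-1.1  1.7 -0.2] M [0.16 0.12 0.06] w 0.0822 q [-0.25  0.32 -0.42  0.   -0.83 -1.05]
[ 0.4682928 -0.3129777  0.085    ] [ 3.14159265  0.         -2.872     ]
```

View pics/v7.png

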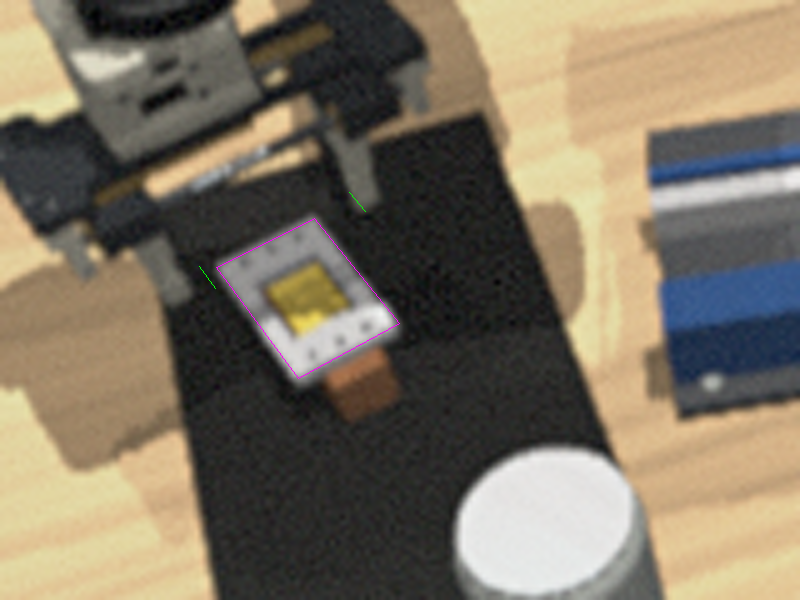

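Request:
step_arm(
  commands="0 0 20 0 0 0; 0 0 20 0 0 0; 0 0 20.5 0 0 0; 0 0 0 0 0 0",
)

```text
t: 12.62
eef_pos: [0.4666, -0.3126, 0.0228]
ee_rot: [3.14, -0.003, -2.872]
force: [-0.3, 0.1, 0.6]
width: 0.0822
```

Request:
step_arm(
  commands="0 0 0 0 0 0; 0 0 0 0 0 0; 0 0 0 0 0 0; 0 0 0 0 0 0",
  jaw=50,
  grip_force=20,
)

```text
t: 13.12
eef_pos: [0.4682, -0.3133, 0.025]
ee_rot: [-3.141, 0.001, -2.872]
force: [-0.5, 2.3, 4.2]
width: 0.0556
```

Request:
step_arm(
  commands="0 0 -10 0 0 0; 0 0 -25 0 0 0; 0 0 -30 0 0 0; 0 0 -30 0 0 0; 0 0 0 0 0 0",
  grip_force=30,
)

```text
t: 13.75
eef_pos: [0.4693, -0.3138, 0.1223]
ee_rot: [-3.139, 0.004, -2.871]
force: [0.7, 0.3, -1.1]
width: 0.0556
```

```bash
cat >> cmd.txt <<'E'
0 0 20 0 0 0; 0 0 20 0 0 0; 0 0 20.5 0 0 0; 0 0 0 0 0 0
0 0 -10 0 0 0; 0 0 -25 0 0 0; 0 0 -30 0 0 0; 0 0 -30 0 0 0; 0 0 0 0 0 0
E
python3 - <<'E'
from snap import *
from dr import cmd
snap("8",("scene",));st();p,R=cmd();print(p,R.as_euler('xyz'))
c=cam(load("scene8"));b=cv2.imread("pics/scene8.png")[150:270,80:240];b=cv2.resize(b,(800,600),interpolation=2)
# plate as held: offset along tool (plate centre relative to tcp at grasp)
off=np.array([.4689-.46829,-.3129+.31298,.034-.0245])
yawd=.2694
pl=p+off
X=T([*pl,yawd],[(.05,.028,.004),(.05,-.028,.004),(-.05,-.028,.004),(-.05,.028,.004)])
cv2.polylines(b,[((proj(c,X)-[80,150]+.5)*5).astype(int).reshape(-1,1,2)],True,(255,0,255),1)
cv2.imwrite("pics/v8.png",b)
E
```

```text
t 13.8 pos [ 0.4684 -0.3134  0.1207] rot [-3.140e+00  2.000e-03 -2.872e+00] F [-1.4 -0.2 -1.4] M [ 0.05  0.06 -0.01] w 0.0554 q [-0.24  0.27 -0.39 -0.   -0.91 -1.06]
[ 0.4682928 -0.3129777  0.1195   ] [ 3.14159265  0.         -2.872     ]
```

View pics/v8.png

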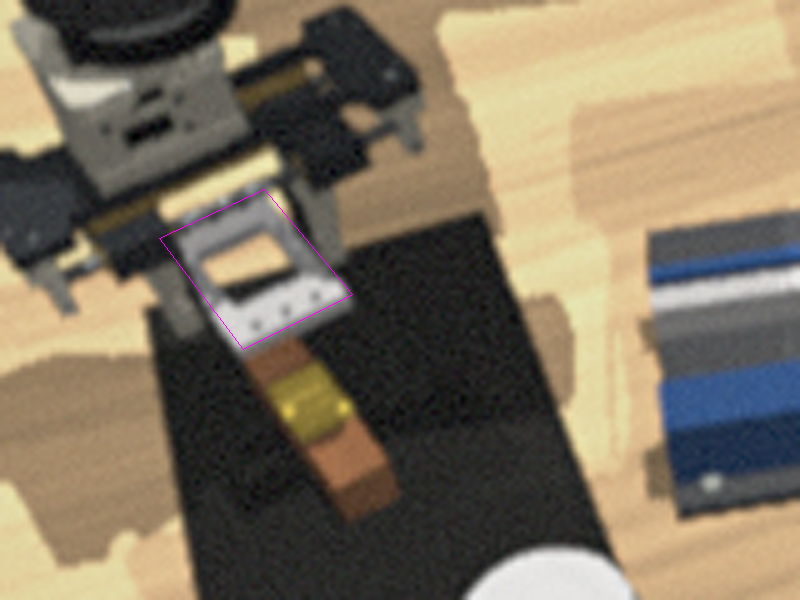

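```bash
cat >> go.py <<'E'
HP=-.0095
def plate_tcp(F,y,phi,mode=0.5):
    """TCP for plate with far-bottom edge at jig (F[0],F[1]), tilt phi; mode 0=A,1=B"""
    u=np.array([np.cos(phi),-np.sin(phi)]);n=np.array([np.sin(phi),np.cos(phi)])
    c=np.array(F)-.05*u+.004*n
    a=c+n*HP                       # A: plate mid = tcp - z_tool*... tool z = -n
    b=c-np.array([0,.0205])+n*(HP+.0205)
    t=a*(1-mode)+b*mode
    return J(t[0],y,t[1]),RJ(P[3],phi)
E
python3 - <<'E'
from dr import *
p,R=cmd()
t,Q=plate_tcp((.02,.075),-.05,.15);print(t)
p,R=rows(p,R,lin(p,R,t,Q,8),1);print(p,R.as_euler('xyz'))
E
```

```text
[ 0.50584854 -0.02205817  0.07691857]
-14.2 33.8 5.3 -0.005 0.018 0.061; -12.2 34.6 5.3 -0.004 0.019 0.06; -10.3 35.2 5.2 -0.005 0.018 0.061; -8.1 35.8 5.2 -0.004 0.018 0.061; -6.1 36.2 5.2 -0.005 0.019 0.061; -3.9 36.4 5.3 -0.004 0.018 0.06; -1.8 36.6 5.4 -0.005 0.019 0.061; 0.3 36.7 5.5 -0.005 0.018 0.061
[ 0.50583501 -0.02201801  0.07693632] [ 3.14110538 -0.15001603  2.92427656]
```

Request:
step_arm(
  commands="-14 34 5 -0.005 0.018 0.061; -12 34.5 5 -0.005 0.019 0.061; -10.5 35 5 -0.005 0.018 0.061; -8 36 5 -0.005 0.019 0.061; -6 36 5.5 -0.005 0.019 0.061; -4 36.5 5.5 -0.004 0.018 0.06; -2 36.5 5.5 -0.005 0.019 0.061; 0.5 36.5 5.5 -0.004 0.018 0.06",
)

```text
t: 14.8
eef_pos: [0.5044, -0.0215, 0.0763]
ee_rot: [3.141, -0.154, 2.922]
force: [0.2, -0.4, -0.4]
width: 0.0553
```

Request:
step_arm(
  commands="0 0 0 0 0 0; 0 0 0 0 0 0; 0 0 0 0 0 0",
)

```text
t: 15.18
eef_pos: [0.5047, -0.0233, 0.0772]
ee_rot: [3.141, -0.152, 2.924]
force: [-0.3, -1.0, -1.1]
width: 0.0554
```

```bash
cat >> cmd.txt <<'E'
-14 34 5 -0.005 0.018 0.061; -12 34.5 5 -0.005 0.019 0.061; -10.5 35 5 -0.005 0.018 0.061; -8 36 5 -0.005 0.019 0.061; -6 36 5.5 -0.005 0.019 0.061; -4 36.5 5.5 -0.004 0.018 0.06; -2 36.5 5.5 -0.005 0.019 0.061; 0.5 36.5 5.5 -0.004 0.018 0.06
E
cat > pv.py <<'E'
from snap import *
from dr import cmd
import sys,ov
def pv(tag,take=True,modes=(0,1)):
    if take: snap(tag)
    st();p,R=cmd();print(p,R.as_euler('xyz'))
    out=[]
    for n,(u0,v0,u1,v1) in (("top",(210,150,370,270)),("scene",(190,150,350,270))):
        c=cam(load(n+tag));b=cv2.resize(cv2.imread(f"pics/{n}{tag}.png")[v0:v1,u0:u1],(800,600),interpolation=2)
        for m,col in zip(modes,((255,0,255),(0,255,255))):
            h,dz=((HP,0),(HP+.0205,.0205))[m]
            mid=[0,0,h]
            for zz in (-.004,):
                X=[p+[0,0,dz]+R.apply([-a,bb,h+zz]) for a,bb in((.05,.028),(.05,-.028),(-.05,-.028),(-.05,.028))]
                cv2.polylines(b,[((proj(c,X)-[u0,v0]+.5)*5).astype(int).reshape(-1,1,2)],True,col,1)
        cv2.imwrite(f"pics/p_{n}{tag}.png",b)
if __name__=="__main__": pv(sys.argv[1])
E
python3 pv.py 9
```

```text
t 15.28 pos [ 0.5049 -0.0233  0.0774] rot [ 3.14  -0.152  2.924] F [-0.5  0.7 -2.2] M [-0.17 -0.58 -0.03] w 0.0554 q [ 0.28  0.33 -0.4  -0.09 -0.98 -2.02]
[ 0.5056699  -0.02236086  0.07765903] [ 3.14036026 -0.15159977  2.92443658]
```

View pics/p_scene9.png

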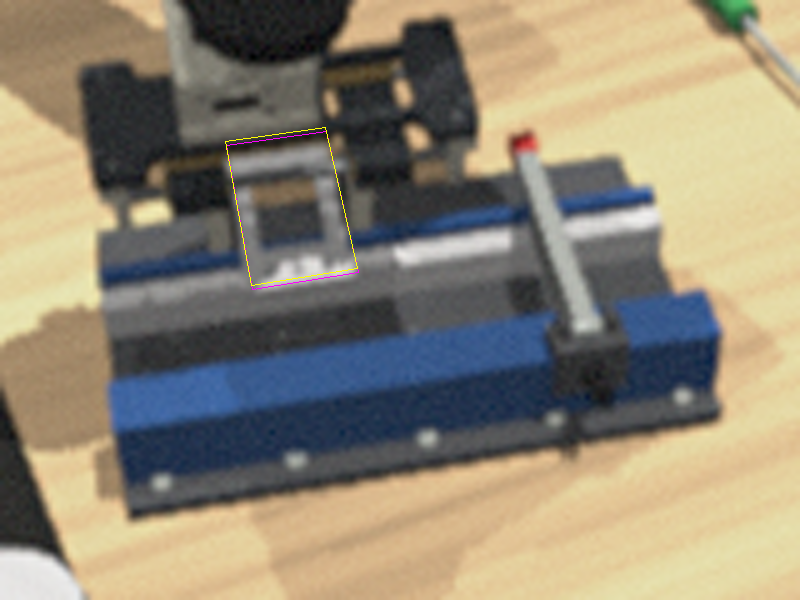

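View pics/p_top9.png

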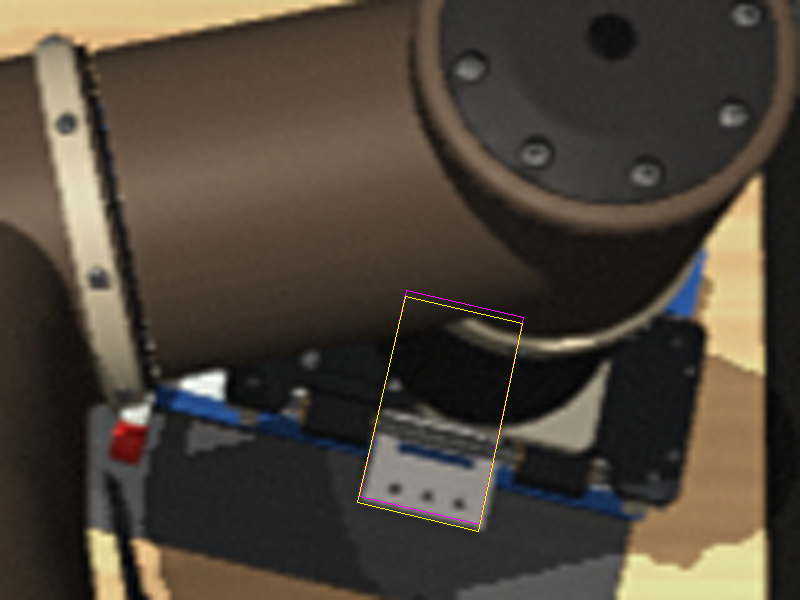

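```bash
python3 - <<'E'
from dr import *
p,R=cmd()
w=[plate_tcp(F,-.05,.15) for F in ((.022,.057),(.03,.040),(.038,.037),(.046,.037),(.053,.037))]
p,R=rows(p,R,w,1);print(p,R.as_euler('xyz'))
E
```

```text
-4.9 0.3 18.2 0.001 -0.002 0; -10.5 0 15.6 0 0 0; -8.3 0 1.8 0 0 0; -7.9 0 -1.2 0 0 0; -6.9 0 -1 0 0 0
[ 0.53801837 -0.02916432  0.0388901 ] [ 3.14136048 -0.14959977  2.92443509]
```

Request:
step_arm(
  commands="-5 0.5 18 0.001 -0.002 0; -10.5 0 16 0 0 0; -8.5 0 1.5 0 0 0; -8 0 -1 0 0 0; 0 0 0 0 0 0; -7 0 -1 0 0 0; 0 0 0 0 0 0",
)

```text
t: 16.15
eef_pos: [0.5387, -0.0294, 0.0388]
ee_rot: [3.141, -0.149, 2.925]
force: [-0.2, 1.1, -1.0]
width: 0.0557
```

```bash
cat >> cmd.txt <<'E'
-5 0.5 18 0.001 -0.002 0; -10.5 0 16 0 0 0; -8.5 0 1.5 0 0 0; -8 0 -1 0 0 0; 0 0 0 0 0 0; -7 0 -1 0 0 0; 0 0 0 0 0 0
E
python3 pv.py 10
```

```text
t 16.25 pos [ 0.538  -0.0293  0.0386] rot [ 3.141 -0.149  2.925] F [-0.5  0.  -1.3] M [-0.12 -0.54 -0.02] w 0.0554 q [ 0.26  0.42 -0.36 -0.09 -0.92 -1.99]
[ 0.53853007 -0.02907259  0.03871669] [ 3.14136048 -0.14959977  2.92443509]
```

View pics/p_scene10.png

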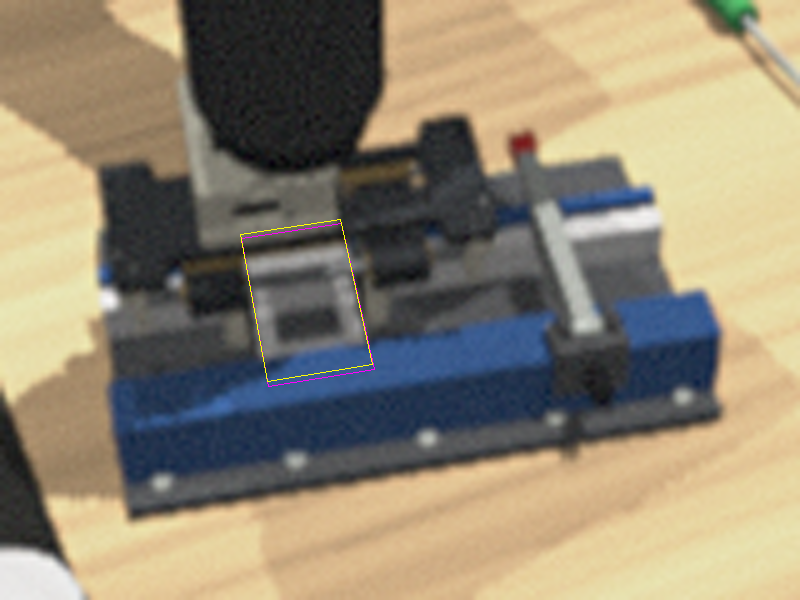

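View pics/p_top10.png

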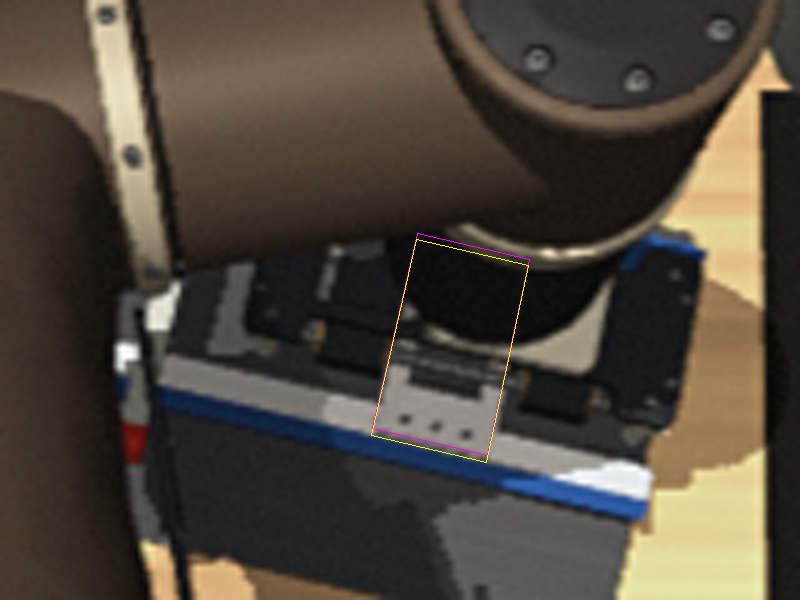

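Request:
step_arm(
  commands="-3 0 -0.5 0 0 0; 0 0 0 0 0 0; -1.5 0 0 0 0 0; 0 0 0 0 0 0",
)

```text
t: 16.75
eef_pos: [0.5419, -0.0303, 0.0382]
ee_rot: [3.142, -0.151, 2.925]
force: [-2.0, 0.9, -0.1]
width: 0.0557
```

Request:
step_arm(
  commands="-1 0 0 0 0 0; 0 0 0 0 0 0; 0 0 0 0 0 0",
)

```text
t: 17.12
eef_pos: [0.5419, -0.0304, 0.0379]
ee_rot: [-3.141, -0.152, 2.924]
force: [-5.0, 2.7, 0.3]
width: 0.0552
```

Request:
step_arm(
  commands="-1 0 0 0 0 0; 0 0 0 0 0 0; 0 0 0 0 0 0",
)

```text
t: 17.5
eef_pos: [0.5419, -0.0304, 0.0376]
ee_rot: [-3.141, -0.154, 2.924]
force: [-8.5, 3.7, 2.4]
width: 0.0556
```

```bash
cat >> cmd.txt <<'E'
-3 0 -0.5 0 0 0; -1.5 0 0 0 0 0; -1 0 0 0 0 0; -1 0 0 0 0 0
E
python3 - <<'E'
from dr import *
from scipy.optimize import least_squares
p,R=cmd();phi=-R.as_euler('xyz')[1];print(p,phi)
f=lambda v:(plate_tcp((v[0],v[1]),v[2],phi)[0]-p)*1000
s=least_squares(f,[.058,.037,-.05]);print(s.x,s.cost)
F=s.x
w=[plate_tcp((F[0]+a,z),F[2],ph) for a,z,ph in ((-.0012,.0365,.125),(-.0012,.0365,.10),(-.001,.0362,.075),(-.001,.036,.05))]
p2,R2=rows(p,R,w,1)
w=[plate_tcp((F[0]-.001,z),F[2],ph) for z,ph in ((.0358,.025),(.0355,.0))]
rows(p2,R2,w,1)
E
```

```text
[ 0.54487926 -0.03047358  0.03824233] 0.14959977009025405
[ 0.05993202  0.03634326 -0.04980396] 6.168994353115365e-27
1.3 0 1.3 0 -0.025 0; 0.1 0 1.2 0 -0.025 0; -0.1 0 1.5 0 -0.025 0; 0.1 0 1.5 0 -0.025 0
0.1 0 1.4 0 -0.025 0; 0.1 0 1.6 0 -0.025 0
```

Request:
step_arm(
  commands="2 0 1.3 0 -0.025 0; 0 0 1.2 0 -0.025 0; 0 0 1.5 0 -0.025 0; 0 0 1.5 0 -0.025 0; 0 0 0 0 0 0",
)

```text
t: 18.12
eef_pos: [0.5418, -0.0301, 0.033]
ee_rot: [3.141, -0.049, 2.925]
force: [0.1, -0.3, -1.6]
width: 0.0557
```

Light; continue flattening.

Request:
step_arm(
  commands="0 0 1.5 0 -0.025 0; 0 0 1.5 0 -0.025 0; 0 0 0 0 0 0; 0 0 0 0 0 0",
)

```text
t: 18.62
eef_pos: [0.5421, -0.0301, 0.03]
ee_rot: [3.141, 0.0, 2.925]
force: [0.6, -0.3, -0.4]
width: 0.0555
```

```bash
cat >> cmd.txt <<'E'
2 0 1.3 0 -0.025 0; 0 0 1.2 0 -0.025 0; 0 0 1.5 0 -0.025 0; 0 0 1.5 0 -0.025 0; 0 0 0 0 0 0
0 0 1.5 0 -0.025 0; 0 0 1.5 0 -0.025 0
E
python3 pv.py 11
```

```text
t 18.73 pos [ 0.5421 -0.0301  0.03  ] rot [3.141 0.    2.925] F [0.3 0.6 0.4] M [0.13 0.08 0.01] w 0.0556 q [ 0.31  0.36 -0.52 -0.   -0.69 -2.09]
[ 0.54225016 -0.02989149  0.03007814] [3.14136308e+00 4.00225927e-04 2.92440040e+00]
```

View pics/p_scene11.png

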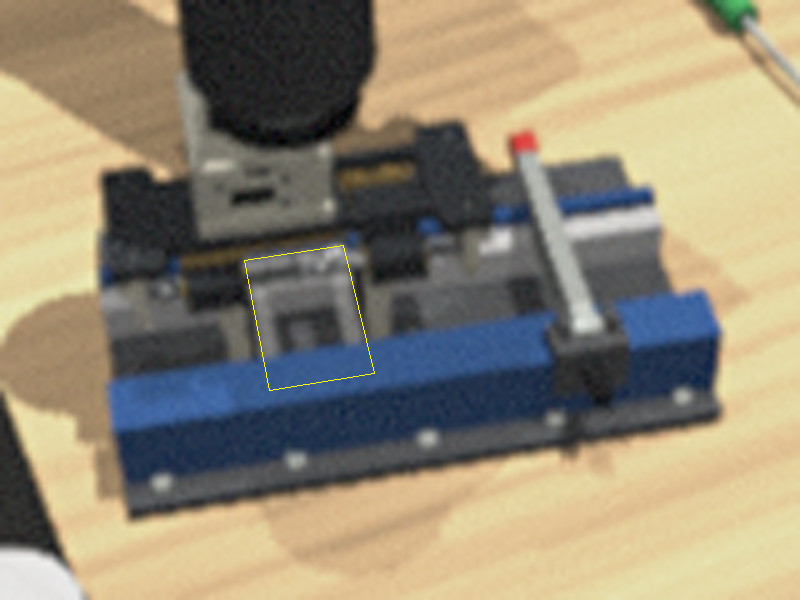

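View pics/p_top11.png

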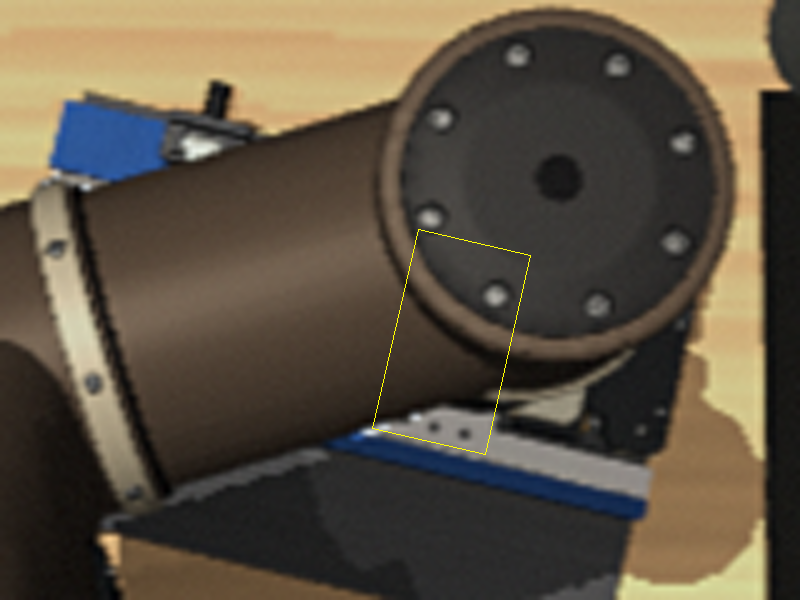

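Request:
step_arm(
  commands="0 0 0.5 0 0 0; 0 0 0 0 0 0; 0 0 0 0 0 0",
)

```text
t: 19.1
eef_pos: [0.5421, -0.0301, 0.0299]
ee_rot: [3.141, 0.001, 2.925]
force: [-1.5, 0.3, 5.7]
width: 0.0555
```

Request:
step_arm(
  commands="0 0 0 0 0 0; 0 0 0 0 0 0; 0 0 0 0 0 0",
  jaw=72,
)

```text
t: 19.48
eef_pos: [0.5418, -0.0302, 0.0292]
ee_rot: [3.141, 0.0, 2.925]
force: [-0.1, 0.2, 0.1]
width: 0.0713
```

Request:
step_arm(
  commands="0 0 -20 0 0 0; 0 0 -30 0 0 0; 0 0 -40 0 0 0; 0 0 0 0 0 0; 0 0 0 0 0 0",
)

```text
t: 20.1
eef_pos: [0.5414, -0.0302, 0.1191]
ee_rot: [3.141, 0.0, 2.924]
force: [0.5, -0.4, -0.4]
width: 0.0717
```

```bash
cat >> cmd.txt <<'E'
0 0 0.5 0 0 0
0 0 -20 0 0 0; 0 0 -30 0 0 0; 0 0 -40 0 0 0
E
python3 - <<'E'
from snap import *
from dr import cmd
snap("12");st();print(cmd()[0])
a=cv2.imread("pics/top12.png")[150:270,210:370];b=cv2.imread("pics/scene12.png")[150:270,190:350]
cv2.imwrite("pics/v12t.png",cv2.resize(a,(800,600),interpolation=2));cv2.imwrite("pics/v12.png",cv2.resize(b,(800,600),interpolation=2))
E
```

```text
t 20.2 pos [ 0.5409 -0.0303  0.1183] rot [-3.141e+00 -1.000e-03  2.924e+00] F [ 0.3  0.1 -0.4] M [-0.04 -0.02  0.  ] w 0.072 q [ 0.31  0.24 -0.43 -0.   -0.9  -2.09]
[ 0.54221076 -0.02990383  0.11957813]
```

View pics/v12.png

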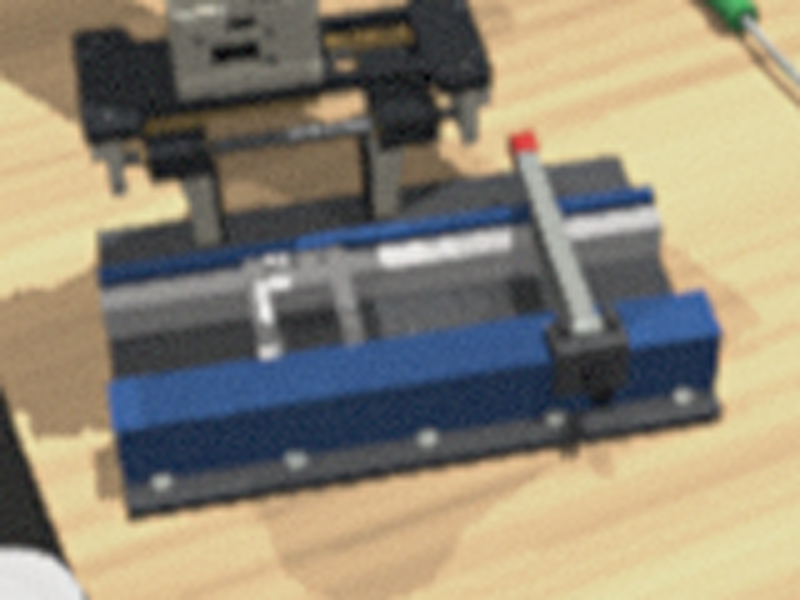

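View pics/v12t.png

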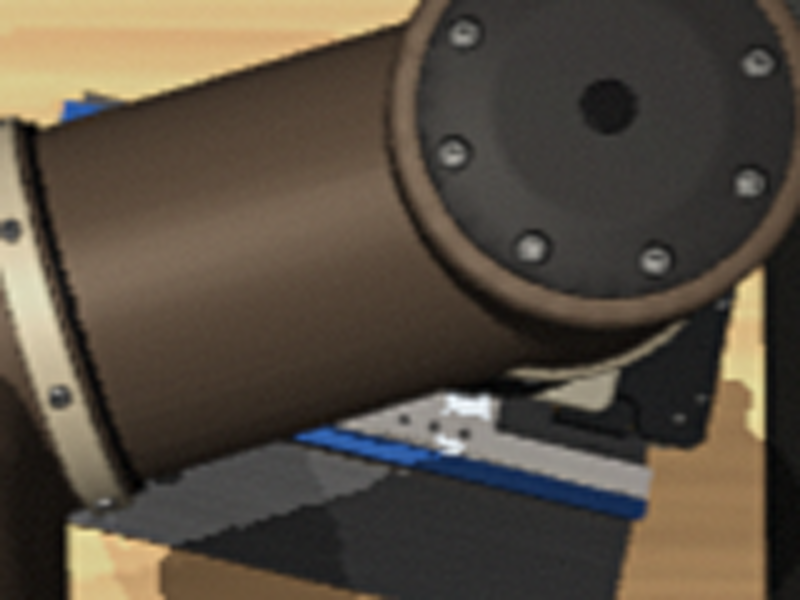

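```bash
python3 - <<'E'
from dr import *
a=cv2.imread("pics/scene12.png").astype(int);m=(a[:,:,2]>110)&(a[:,:,1]<70)&(a[:,:,0]<70)
v,u=np.nonzero(m);k=(u>280)&(u<310)&(v<200)&(v>165);print(u[k].mean(),v[k].mean(),k.sum())
c=cam(load("scene12"))
for th in(0,.03,.06,.1):
  for y in(.089,.092): print(th,y,proj(c,[J(.07-.145*np.cos(th),y,.066+.145*np.sin(th))])[0].round(1))
a=cv2.imread("pics/top4.png")
E
```

```text
293.3333333333333 178.33333333333334 3
0 0.089 [294.  179.2]
0 0.092 [295.1 179. ]
0.03 0.089 [294.1 178. ]
0.03 0.092 [295.1 177.9]
0.06 0.089 [294.1 176.9]
0.06 0.092 [295.1 176.7]
0.1 0.089 [294.2 175.4]
0.1 0.092 [295.2 175.3]
```

```bash
python3 - <<'E'
from dr import *
p,R=cmd();Q=RJ(P[3])
t=J(-.075,.089,.095);p,R=rows(p,R,lin(p,R,t,Q,5),1);rows(p,R,[(J(-.075,.089,.075),Q)],1)
E
```

```text
16.7 27.8 4.9 0 0 0; 16.7 27.7 4.9 0 0 0; 16.7 27.8 4.9 0 0 0; 16.7 27.8 5 0 0 0; 16.7 27.7 4.9 0 0 0
0 0 20 0 0 0
```

Request:
step_arm(
  commands="16.5 28 5 0 0 0; 16.5 28 5 0 0 0; 16.5 28 5 0 0 0; 17 27.5 5 0 0 0; 17 27.5 5 0 0 0; 0 0 10 0 0 0; 0 0 9 0 0 0; 0 0 0 0 0 0",
  jaw=0,
  grip_force=10,
)

```text
t: 21.2
eef_pos: [0.4908, 0.1238, 0.0751]
ee_rot: [3.141, 0.001, 2.924]
force: [-3.4, 5.4, 7.7]
width: 0.0137
```

Request:
step_arm(
  commands="0 0 2 0 0 0; 0 0 2 0 0 0; 0 0 1 0 0 0; 0 0 0 0 0 0",
)

```text
t: 21.7
eef_pos: [0.4918, 0.1238, 0.0714]
ee_rot: [3.139, 0.003, 2.924]
force: [-3.0, 3.0, 14.1]
width: 0.0138
```

Request:
step_arm(
  commands="0 0 0 0 0 0; 0 0 0 0 0 0; 0 0 -20 0 0 0; 0 0 -30 0 0 0",
  jaw=34,
)

```text
t: 22.2
eef_pos: [0.4891, 0.1224, 0.1194]
ee_rot: [-3.139, -0.002, 2.924]
force: [0.5, -0.6, 0.4]
width: 0.0341
```

```bash
cat >> cmd.txt <<'E'
16.5 28 5 0 0 0; 16.5 28 5 0 0 0; 16.5 28 5 0 0 0; 17 27.5 5 0 0 0; 17 27.5 5 0 0 0; 0 0 10 0 0 0; 0 0 9 0 0 0; 0 0 0 0 0 0
0 0 2 0 0 0; 0 0 2 0 0 0; 0 0 1 0 0 0; 0 0 0 0 0 0
0 0 -20 0 0 0; 0 0 -30 0 0 0
E
python3 - <<'E'
from dr import *
p,R=cmd();Q=RJ(P[3]);print(p)
t=J(.008,-.125,.11);p,R=rows(p,R,lin(p,R,t,Q,6),1);rows(p,R,lin(p,R,J(.008,-.125,.0295),Q,3),1)
E
```

```text
[0.49062496 0.12382371 0.12057662]
-13.8 -35.7 1.8 0 0 0; -13.9 -35.7 1.7 0 0 0; -13.8 -35.7 1.8 0 0 0; -13.8 -35.7 1.7 0 0 0; -13.9 -35.7 1.8 0 0 0; -13.8 -35.7 1.8 0 0 0
0 0 26.8 0 0 0; 0 0 26.8 0 0 0; 0 0 26.9 0 0 0
```

Request:
step_arm(
  commands="-14 -36 1.8 0 0 0; -14 -36 1.8 0 0 0; -14 -36 1.8 0 0 0; -14 -36 1.8 0 0 0; -13.5 -35 1.8 0 0 0; -13.5 -35 1.8 0 0 0; 0 0 0 0 0 0",
  jaw=0,
)

```text
t: 23.08
eef_pos: [0.5243, -0.1058, 0.1084]
ee_rot: [-3.141, -0.002, 2.921]
force: [-0.3, 0.2, 0.3]
width: 0.0
```

```bash
cat >> cmd.txt <<'E'
-14 -36 1.8 0 0 0; -14 -36 1.8 0 0 0; -14 -36 1.8 0 0 0; -14 -36 1.8 0 0 0; -13.5 -35 1.8 0 0 0; -13.5 -35 1.8 0 0 0; 0 0 0 0 0 0
E
python3 - <<'E'
from snap import *
from dr import cmd
snap("13");st();print(cmd()[0])
import ov
ov.draw("top13",(200,130,350,260),"pics/v13t.png",th=0,plate=[*J(.009,-.05,.035),P[3]],sc=5,yh=.089)
ov.draw("scene13",(190,140,350,260),"pics/v13.png",th=0,plate=[*J(.009,-.05,.035),P[3]],sc=5)
E
```

```text
t 23.18 pos [ 0.5244 -0.104   0.1088] rot [-3.141e+00 -1.000e-03  2.923e+00] F [-0.1 -0.5 -0.1] M [ 0.01 -0.02 -0.05] w 0.0006 q [ 0.17  0.24 -0.46 -0.   -0.87 -1.96]
[ 0.52556517 -0.10303271  0.10976071]
```

View pics/v13.png

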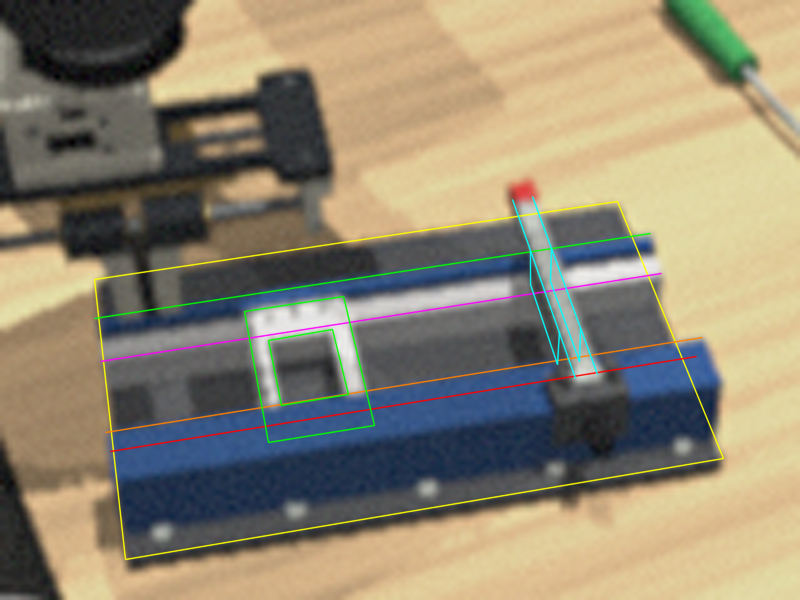

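View pics/v13t.png

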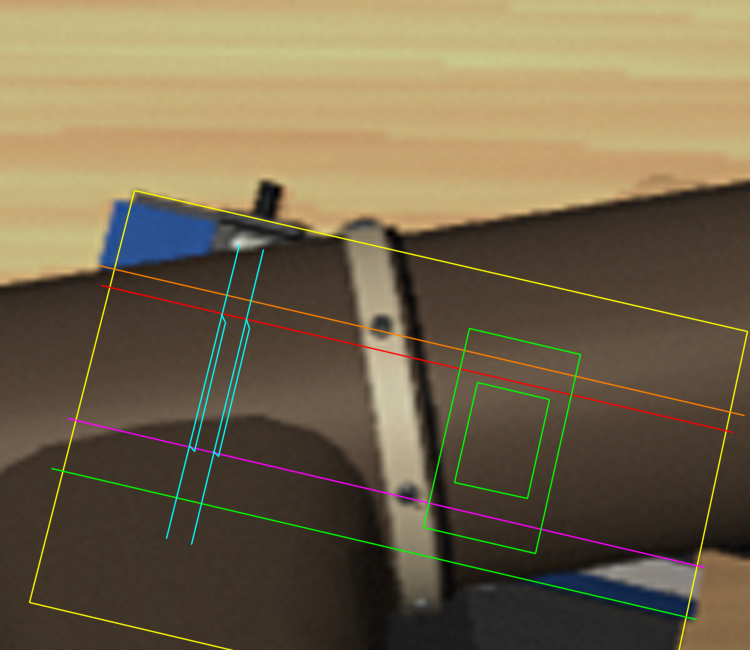

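Request:
step_arm(
  commands="0 0 27 0 0 0; 0 0 27 0 0 0; 0 0 26 0 0 0; 0 10 0 0 0 0; 0 0 0 0 0 0",
)

```text
t: 23.8
eef_pos: [0.5281, -0.0923, 0.0303]
ee_rot: [3.141, 0.001, 2.927]
force: [0.0, -0.0, 0.5]
width: 0.0002
```

Request:
step_arm(
  commands="0 5 0 0 0 0; 0 5 0 0 0 0; 0 4 0 0 0 0; 0 4 0 0 0 0; 0 4 0 0 0 0; 0 4 0 0 0 0; 0 4 0 0 0 0; 0 0 0 0 0 0",
)

```text
t: 24.8
eef_pos: [0.5338, -0.0639, 0.0295]
ee_rot: [3.141, 0.001, 2.925]
force: [0.4, -0.6, 0.6]
width: 0.0003
```

```bash
cat >> cmd.txt <<'E'
0 0 27 0 0 0; 0 0 27 0 0 0; 0 0 26 0 0 0; 0 10 0 0 0 0; 0 0 0 0 0 0
0 30 0 0 0 0
E
python3 - <<'E'
from snap import *
from dr import cmd
snap("14",("scene",));st();p=cmd()[0];print(p,Rn.from_euler('z',-P[3]).apply(p-P[:3]))
import ov
ov.draw("scene14",(190,140,350,260),"pics/v14.png",th=0,yh=.092,sc=5)
E
```

```text
t 24.85 pos [ 0.5338 -0.064   0.0295] rot [3.141 0.    2.925] F [-0.8  0.2 -0.2] M [-0.02 -0.04  0.01] w 0.0003 q [ 0.25  0.36 -0.53 -0.   -0.68 -2.03]
[ 0.53421994 -0.06396142  0.0297699 ] [ 0.00800847 -0.08480226  0.0297699 ]
```

View pics/v14.png

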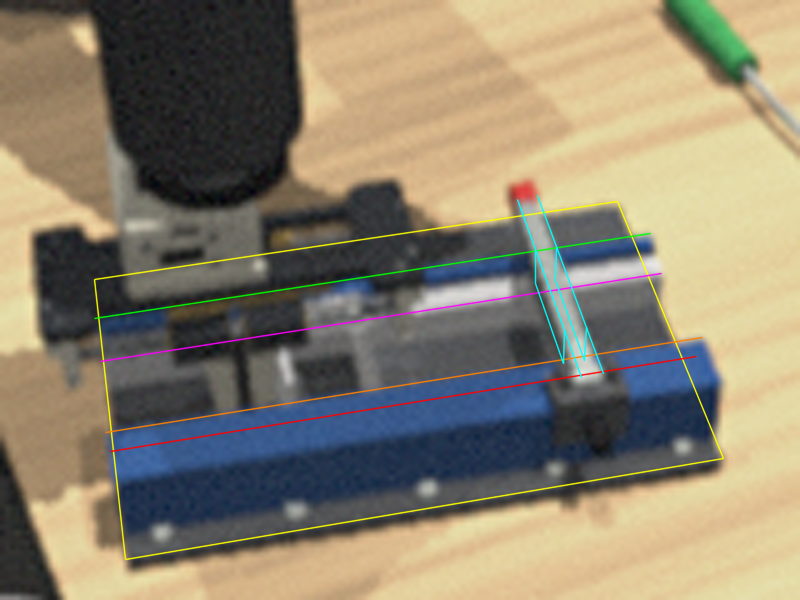

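Request:
step_arm(
  commands="0 4 0 0 0 0; 0 6 0 0 0 0; 0 6 0 0 0 0; 0 6 0 0 0 0; 0 6 0 0 0 0; 0 6 0 0 0 0; 0 6 0 0 0 0; 0 4 0 0 0 0",
)

```text
t: 25.85
eef_pos: [0.5433, -0.0208, 0.0295]
ee_rot: [3.141, 0.0, 2.925]
force: [0.6, -0.8, -0.7]
width: 0.0005
```

Request:
step_arm(
  commands="0 4 0 0 0 0; 0 5 0 0 0 0; 0 6 0 0 0 0; 0 6 0 0 0 0; 0 5 0 0 0 0; 0 4 0 0 0 0; 0 3 0 0 0 0; 0 0 0 0 0 0",
)

```text
t: 26.85
eef_pos: [0.5504, 0.0112, 0.0296]
ee_rot: [3.141, 0.001, 2.925]
force: [-0.4, 0.2, 0.0]
width: 0.0003
```

```bash
cat >> cmd.txt <<'E'
0 44 0 0 0 0
0 33 0 0 0 0
E
python3 - <<'E'
from snap import *
from dr import cmd
snap("15",("scene",));st();p=cmd()[0];print(p,Rn.from_euler('z',-P[3]).apply(p-P[:3]))
import ov
ov.draw("scene15",(190,140,350,260),"pics/v15.png",sc=5)
E
```

```text
t 26.9 pos [0.5504 0.0111 0.0296] rot [3.141e+00 1.000e-03 2.925e+00] F [ 0.6 -0.9  0.4] M [-0.01 -0.01  0.02] w 0.0006 q [ 0.38  0.37 -0.5  -0.   -0.7  -2.16]
[0.55081256 0.01122957 0.02978758] [ 0.00800257 -0.00780226  0.02978758]
```

View pics/v15.png

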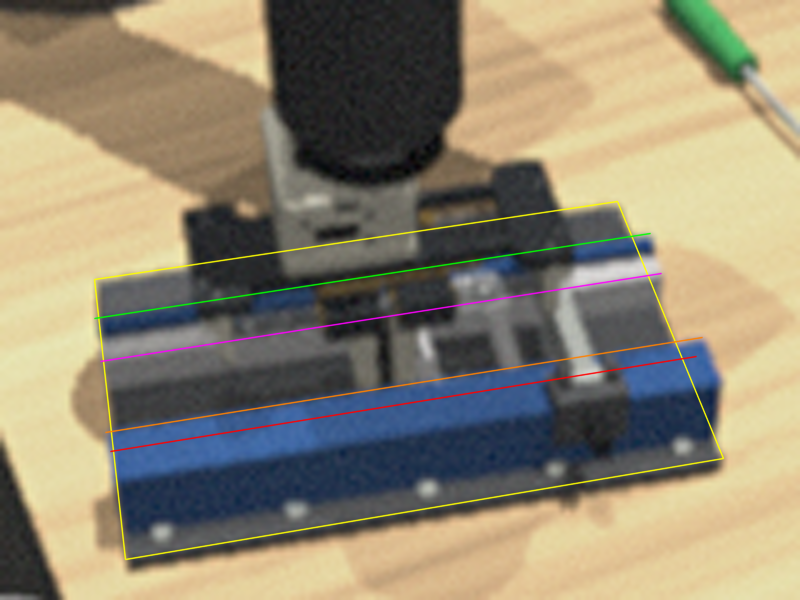

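Request:
step_arm(
  commands="0 2.5 0 0 0 0; 0 2.5 0 0 0 0; 0 2 0 0 0 0; 0 1 0 0 0 0; 0 0 0 0 0 0",
)

```text
t: 27.52
eef_pos: [0.5521, 0.0189, 0.0296]
ee_rot: [3.141, 0.001, 2.925]
force: [-0.2, -0.1, 0.1]
width: 0.0006
```

Request:
step_arm(
  commands="0 1 0 0 0 0; 0 1 0 0 0 0; 0 1 0 0 0 0; 0 0 0 0 0 0",
)

```text
t: 28.02
eef_pos: [0.5527, 0.0218, 0.0295]
ee_rot: [3.141, 0.0, 2.925]
force: [0.3, -0.4, 0.9]
width: 0.0005
```

Request:
step_arm(
  commands="0 1 0 0 0 0; 0 1 0 0 0 0; 0 0 0 0 0 0",
)

```text
t: 28.4
eef_pos: [0.5532, 0.0238, 0.0295]
ee_rot: [3.141, 0.0, 2.925]
force: [-0.3, 0.5, 0.7]
width: 0.0007
```

Request:
step_arm(
  commands="0 1 0 0 0 0; 0 1 0 0 0 0; 0 0 0 0 0 0",
)

```text
t: 28.78
eef_pos: [0.5536, 0.0257, 0.0296]
ee_rot: [3.141, 0.0, 2.925]
force: [-0.8, -0.1, 0.0]
width: 0.0004
```

Request:
step_arm(
  commands="0 1 0 0 0 0; 0 0 0 0 0 0",
)

```text
t: 29.02
eef_pos: [0.5538, 0.0267, 0.0296]
ee_rot: [3.141, 0.0, 2.925]
force: [0.2, -0.0, 0.4]
width: 0.0001
```

Request:
step_arm(
  commands="0 1 0 0 0 0; 0 0 0 0 0 0",
)

```text
t: 29.28
eef_pos: [0.554, 0.0276, 0.0296]
ee_rot: [3.141, 0.0, 2.925]
force: [-0.1, 0.2, 0.1]
width: 0.0007
```

```bash
cat >> cmd.txt <<'E'
0 17 0 0 0 0
E
python3 - <<'E'
from snap import *
from dr import cmd
snap("16",("scene",));st();p=cmd()[0];print(p,Rn.from_euler('z',-P[3]).apply(p-P[:3]))
b=cv2.imread("pics/scene16.png")[180:240,250:330];cv2.imwrite("pics/v16.png",cv2.resize(b,(800,600),interpolation=2))
E
```

```text
t 29.32 pos [0.554  0.0276 0.0296] rot [3.141 0.    2.925] F [0.7 0.2 0.1] M [-0.06 -0.02  0.01] w 0.0001 q [ 0.4   0.38 -0.49  0.   -0.7  -2.19]
[0.55447587 0.02783017 0.02979148] [0.00800126 0.00919774 0.02979148]
```

View pics/v16.png

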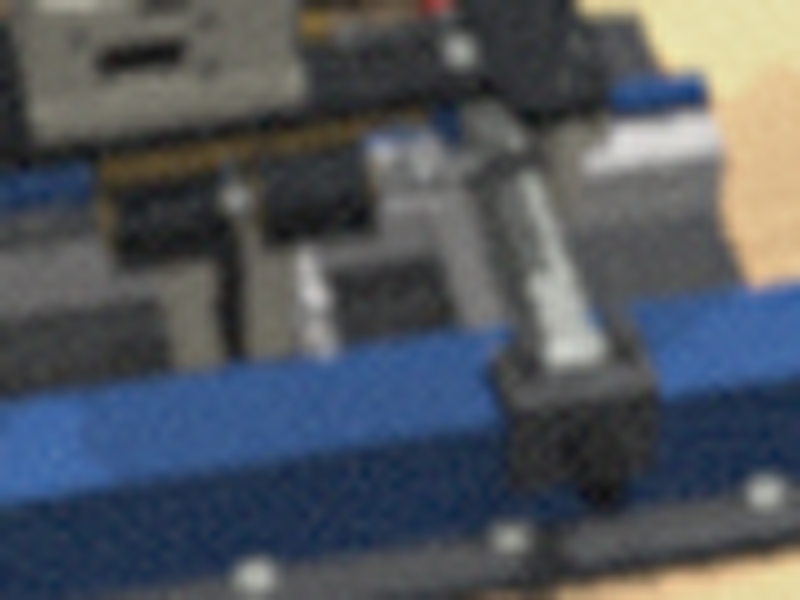

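Request:
step_arm(
  commands="0 1 0 0 0 0; 0 0 0 0 0 0",
)

```text
t: 29.58
eef_pos: [0.5542, 0.0286, 0.0295]
ee_rot: [3.141, 0.0, 2.925]
force: [0.1, 0.7, -0.7]
width: 0.0007
```

Request:
step_arm(
  commands="0 0.7 0 0 0 0; 0 0 0 0 0 0",
)

```text
t: 29.82
eef_pos: [0.5543, 0.0293, 0.0296]
ee_rot: [3.141, 0.0, 2.925]
force: [-0.8, -1.0, 0.3]
width: 0.0003
```

Request:
step_arm(
  commands="0 0.7 0 0 0 0; 0 0 0 0 0 0",
)

```text
t: 30.08
eef_pos: [0.5545, 0.03, 0.0296]
ee_rot: [3.141, 0.0, 2.925]
force: [-0.9, -0.5, -0.4]
width: 0.0006
```

Request:
step_arm(
  commands="0 0.7 0 0 0 0; 0 0 0 0 0 0",
)

```text
t: 30.32
eef_pos: [0.5544, 0.0303, 0.0296]
ee_rot: [-3.141, 0.0, 2.925]
force: [-0.8, -2.2, 0.8]
width: 0.0006
```

Request:
step_arm(
  commands="0 0.7 0 0 0 0; 0 0 0 0 0 0",
)

```text
t: 30.58
eef_pos: [0.5543, 0.0305, 0.0295]
ee_rot: [-3.141, -0.0, 2.924]
force: [-0.3, -6.5, 1.1]
width: 0.0007
```

Request:
step_arm(
  commands="0 0.4 0 0 0 0; 0 0 0 0 0 0; 0 0 0 0 0 0",
)

```text
t: 30.95
eef_pos: [0.5543, 0.0305, 0.0296]
ee_rot: [-3.14, -0.0, 2.924]
force: [0.3, -7.2, 1.9]
width: 0.0007
```

Request:
step_arm(
  commands="0 -1 0 0 0 0; 0 -2 0 0 0 0; 0 -5 0 0 0 0; 0 -12 0 0 0 0; 0 0 -20 0 0 0; 0 0 -30 0 0 0; 0 0 -30 0 0 0; 0 0 0 0 0 0",
)

```text
t: 31.95
eef_pos: [0.5519, 0.012, 0.112]
ee_rot: [3.139, 0.005, 2.925]
force: [0.6, 0.1, -0.2]
width: 0.0008
```

```bash
cat >> cmd.txt <<'E'
0 4.2 0 0 0 0
0 -1 0 0 0 0; 0 -2 0 0 0 0; 0 -5 0 0 0 0; 0 -12 0 0 0 0; 0 0 -20 0 0 0; 0 0 -30 0 0 0; 0 0 -30 0 0 0; 0 0 0 0 0 0
E
python3 - <<'E'
from snap import *
from dr import cmd
snap("17",("scene",));st();p=cmd()[0];print(p,Rn.from_euler('z',-P[3]).apply(p-P[:3]))
b=cv2.imread("pics/scene17.png")[180:240,250:330];cv2.imwrite("pics/v17.png",cv2.resize(b,(800,600),interpolation=2))
Q=RJ(P[3]);p,R=cmd()
t=J(-.075,.0905,.12);p,R=rows(p,R,lin(p,R,t,Q,4),1);rows(p,R,lin(p,R,J(-.075,.0905,.060),Q,2),1)
E
```

```text
t 32.0 pos [0.5509 0.0119 0.1105] rot [3.140e+00 2.000e-03 2.924e+00] F [ 0.9 -0.1 -0.6] M [-0.02 -0.01  0.05] w 0.0006 q [ 0.38  0.27 -0.42 -0.   -0.88 -2.17]
[0.55103593 0.01239034 0.10978785] [ 0.00797046 -0.00662063  0.10978785]
20.7 24.3 -2.6 0 0 0; 20.8 24.3 -2.5 0 0 0; 20.7 24.2 -2.6 0 0 0; 20.8 24.3 -2.5 0 0 0
0 0 30 0 0 0; 0 0 30 0 0 0
```

View pics/v17.png

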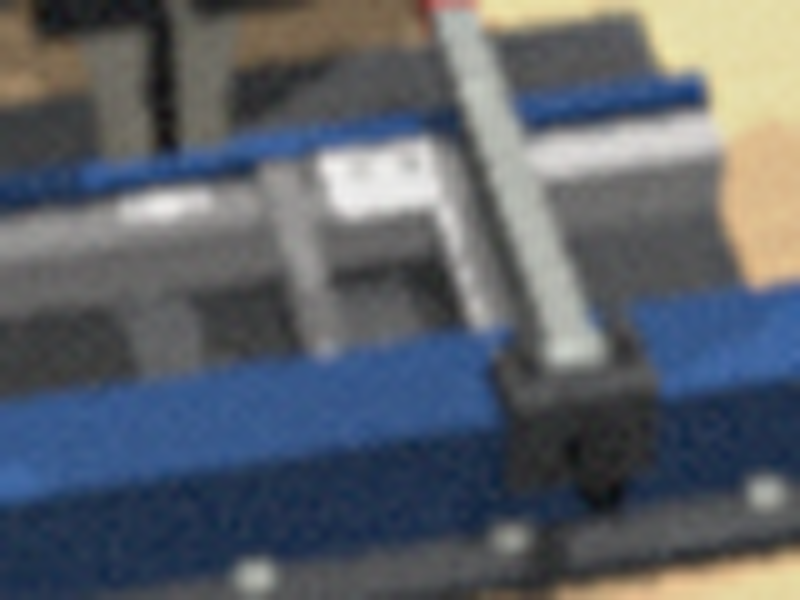

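```bash
python3 - <<'E'
from dr import *
c=cam(load("scene17"));inv=lambda X:Rn.from_euler('z',-P[3]).apply(X-P[:3]).round(4)
g=lambda u,v,z:inv(ray(c,(250+u/10-.5,180+v/10-.5),z))
print("plate near-left",g(262,172,.043),"near-right",g(435,138,.043),"left far vis",g(315,355,.043),"right vis",g(495,325,.043))
print("bar top -y edge", g(540,362,.071),g(440,10,.071),"bar +y edge",g(605,350,.071),g(478,10,.071))
E
```

```text
plate near-left [-0.0388  0.0277  0.043 ] near-right [-0.0418  0.0784  0.043 ] left far vis [0.0345 0.0276 0.043 ] right vis [0.034  0.0774 0.043 ]
bar top -y edge [0.0759 0.0785 0.071 ] [-0.064   0.0848  0.071 ] bar +y edge [0.0754 0.0959 0.071 ] [-0.0617  0.0953  0.071 ]
```

Request:
step_arm(
  commands="20.5 24.5 -2.5 0 0 0; 21 24 -2.5 0 0 0; 20.5 24.5 -2.5 0 0 0; 21 24 -2.5 0 0 0; 0 0 30 0 0 0; 0 0 28 0 0 0; 0 0 0 0 0 0; 0 0 0 0 0 0",
  jaw=36,
  grip_force=6,
)

```text
t: 33.0
eef_pos: [0.4906, 0.1245, 0.0618]
ee_rot: [-3.141, 0.0, 2.925]
force: [0.5, -0.4, 0.6]
width: 0.0362
```

Request:
step_arm(
  commands="0 0 0 0 0 0; 0 0 0 0 0 0; 0 0 0 0 0 0; 0 0 0 0 0 0",
  jaw=8,
  grip_force=6,
)

```text
t: 33.5
eef_pos: [0.4906, 0.1246, 0.0619]
ee_rot: [3.141, 0.001, 2.925]
force: [0.7, -1.7, 2.8]
width: 0.0138
```

```bash
cat >> cmd.txt <<'E'
20.5 24.5 -2.5 0 0 0; 21 24 -2.5 0 0 0; 20.5 24.5 -2.5 0 0 0; 21 24 -2.5 0 0 0; 0 0 30 0 0 0; 0 0 28 0 0 0; 0 0 0 0 0 0; 0 0 0 0 0 0
E
python3 - <<'E'
from dr import *
st();p,R=cmd();print(Rn.from_euler('z',-P[3]).apply(p-P[:3]))
kn=lambda th:J(.07-.145*np.cos(th),.0905,.066+.145*np.sin(th))
off=p-kn(0);print(off)
w=[(kn(t)+off,R) for t in np.linspace(0,1.72,17)[1:]]
p,R=rows(p,R,w[:8],1);rows(p,R,w[8:],1)
E
```

```text
t 33.5 pos [0.4906 0.1246 0.0619] rot [3.141e+00 1.000e-03 2.925e+00] F [ 0.7 -1.7  2.8] M [-0.65 -0.16  0.01] w 0.0138 q [ 0.64  0.26 -0.57  0.   -0.73 -2.43]
[-0.07501776  0.09038403  0.0617769 ]
[-4.23436223e-05 -1.09411630e-04 -4.22309766e-03]
-0.8 0 -15.6 0 0 0; -2.6 0 -15.3 0 0 0; -4.1 0 -15.1 0 0 0; -5.7 0 -14.4 0 0 0; -7.3 0 -13.8 0 0 0; -8.7 0 -13 0 0 0; -10 0 -11.9 0 0 0; -11.2 0 -10.8 0 0 0
-12.4 0 -9.5 0 0 0; -13.3 0 -8.1 0 0 0; -14.1 0 -6.7 0 0 0; -14.7 0 -5.1 0 0 0; -15.2 0 -3.5 0 0 0; -15.4 0 -1.8 0 0 0; -15.6 0 -0.2 0 0 0; -15.5 0 1.5 0 0 0
```

Request:
step_arm(
  commands="-1 0 -15.5 0 0 0; -2.5 0 -15.5 0 0 0; -4 0 -15 0 0 0; -5.5 0 -14.5 0 0 0; -7.5 0 -14 0 0 0; -8.5 0 -13 0 0 0; -10 0 -12 0 0 0; -11 0 -11 0 0 0",
  grip_force=8,
)

```text
t: 34.5
eef_pos: [0.5398, 0.1136, 0.1727]
ee_rot: [-3.142, 0.0, 2.924]
force: [0.1, -0.8, -4.7]
width: 0.0139
```

Request:
step_arm(
  commands="-12.5 0 -9.5 0 0 0; -13.5 0 -8 0 0 0; -14 0 -6.5 0 0 0; -14.5 0 -5 0 0 0; -15 0 -3.5 0 0 0; -15.5 0 -2 0 0 0; -15.5 0 0 0 0 0; -15.5 0 1.5 0 0 0",
)

```text
t: 35.5
eef_pos: [0.6539, 0.0885, 0.2054]
ee_rot: [3.141, 0.001, 2.925]
force: [-1.6, -3.3, 3.2]
width: 0.0141
```

Request:
step_arm(
  commands="0 0 0 0 0 0; 0 0 0 0 0 0",
)

```text
t: 35.75
eef_pos: [0.6536, 0.0886, 0.2053]
ee_rot: [3.141, 0.002, 2.924]
force: [0.7, -5.5, 2.9]
width: 0.014
```

```bash
cat >> cmd.txt <<'E'
-1 0 -15.5 0 0 0; -2.5 0 -15.5 0 0 0; -4 0 -15 0 0 0; -5.5 0 -14.5 0 0 0; -7.5 0 -14 0 0 0; -8.5 0 -13 0 0 0; -10 0 -12 0 0 0; -11 0 -11 0 0 0
-12.5 0 -9.5 0 0 0; -13.5 0 -8 0 0 0; -14 0 -6.5 0 0 0; -14.5 0 -5 0 0 0; -15 0 -3.5 0 0 0; -15.5 0 -2 0 0 0; -15.5 0 0 0 0 0; -15.5 0 1.5 0 0 0
E
python3 - <<'E'
from snap import *
snap("18",("scene",));st()
b=cv2.imread("pics/scene18.png")[130:250,210:370];cv2.imwrite("pics/v18.png",cv2.resize(b,(800,600),interpolation=2))
E
```

```text
t 35.8 pos [0.6532 0.0887 0.2053] rot [3.141e+00 2.000e-03 2.924e+00] F [ 0.8 -5.   3.8] M [-1.82 -0.45 -0.06] w 0.0143 q [ 0.43  0.35 -0.06  0.   -1.16 -2.22]
```

View pics/v18.png

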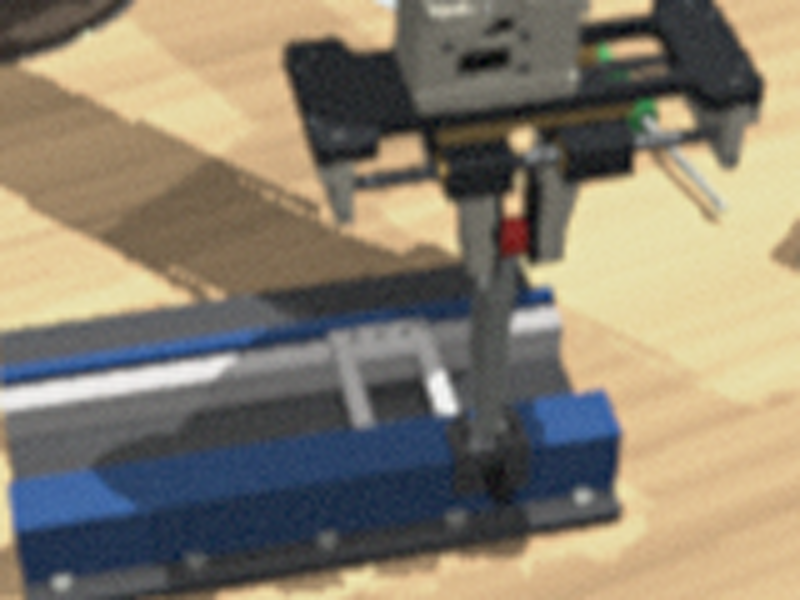

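Request:
step_arm(
  commands="0 0 0 0 0 0; 0 0 0 0 0 0; 0 0 0 0 0 0; 0 0 -30 0 0 0; 0 0 -40 0 0 0; 0 0 0 0 0 0",
  jaw=44,
)

```text
t: 36.55
eef_pos: [0.6539, 0.0896, 0.2789]
ee_rot: [3.138, 0.006, 2.925]
force: [-0.6, 0.4, -0.7]
width: 0.0438
```

Request:
step_arm(
  commands="30 -40 0 0 0 0; 30 -50 0 0 0 0; 30 -55 0 0 0 0; 30 -55 0 0 0 0; 30 -55 0 0 0 0; 25 -55 0 0 0 0; 20 -50 0 0 0 0; 0 0 0 0 0 0",
)

```text
t: 37.55
eef_pos: [0.3825, -0.222, 0.2747]
ee_rot: [3.141, 0.0, 2.921]
force: [-0.3, -0.0, -0.5]
width: 0.0442
```

```bash
cat > fin.py <<'E'
from snap import *
import ov
snap("19");st()
pl=[*J(.009,.0557,.035),P[3]]
ov.draw("scene19",(200,150,340,255),"pics/v19.png",plate=pl,th=1.72,yh=.0897,sc=5)
ov.draw("top19",(200,140,320,240),"pics/v19t.png",plate=pl,sc=6)
b=cv2.imread("pics/top19.png")[150:230,210:310];cv2.imwrite("pics/v19r.png",cv2.resize(b,(800,640),interpolation=2)[:600])
E
python3 fin.py
```

```text
t 37.65 pos [ 0.3843 -0.2205  0.2747] rot [3.141e+00 1.000e-03 2.923e+00] F [ 0.9  0.4 -0.3] M [ 0.01 -0.03 -0.05] w 0.044 q [-0.07 -0.07 -0.4  -0.   -1.24 -1.72]
```

View pics/v19.png

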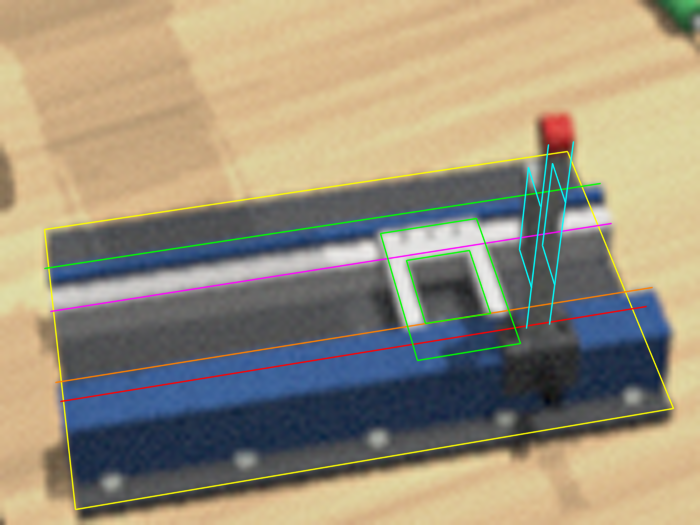

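View pics/v19t.png

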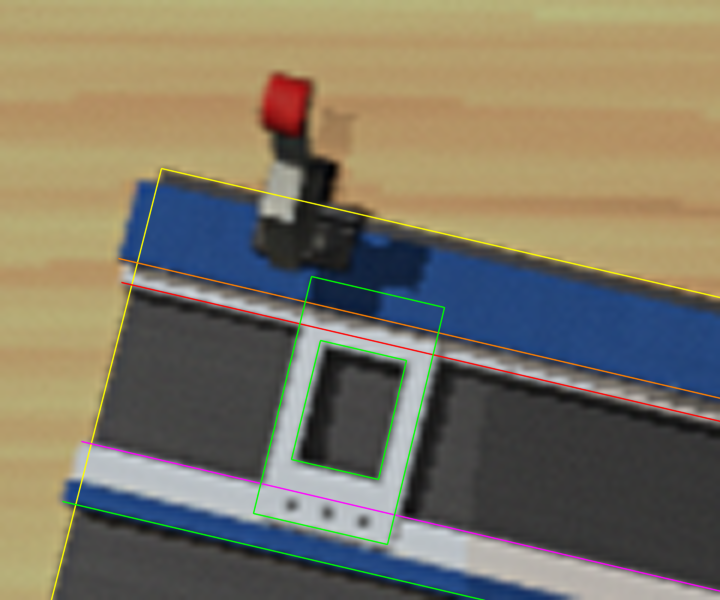

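View pics/v19r.png

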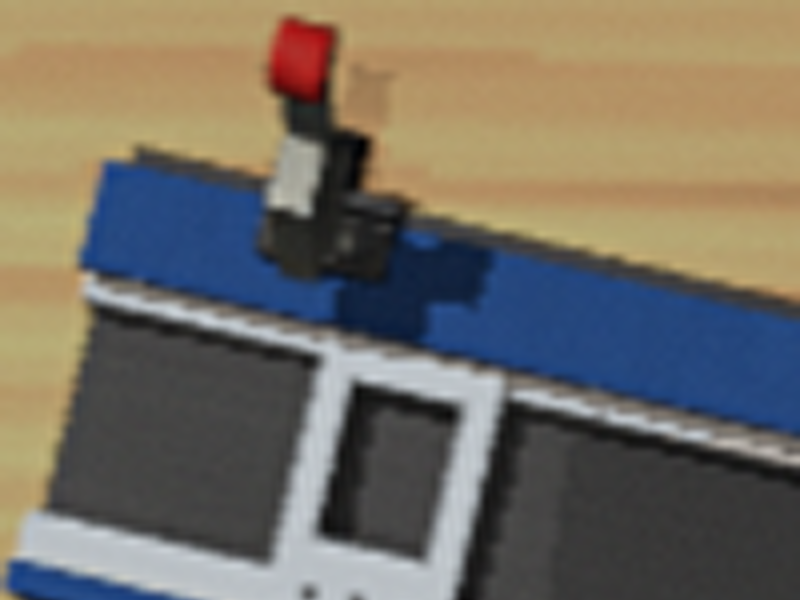

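View pics/scene19.png

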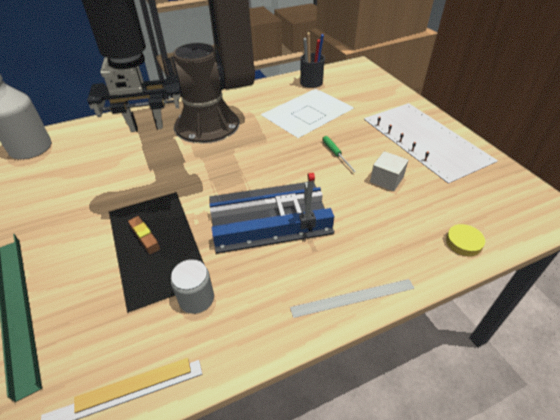

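```bash
python3 - <<'E'
import cv2,numpy as np
for n,(u,v,w,h) in {"top":(238,166,28,24),"scene":(296,204,26,22)}.items():
    a=cv2.imread(f"pics/{n}0.png",0).astype(np.float32);b=cv2.imread(f"pics/{n}19.png",0).astype(np.float32)
    t=a[v:v+h,u:u+w];r=cv2.matchTemplate(b[v-6:v+h+6,u-6:u+w+6],t,cv2.TM_CCOEFF_NORMED);print(n,np.round(r.max(),3),np.array(np.unravel_index(r.argmax(),r.shape))-6)
    print(np.round(r[5:8,4:9],3))
E
```

```text
top 0.905 [0 0]
[[0.765 0.812 0.826 0.779 0.696]
 [0.785 0.872 0.905 0.854 0.762]
 [0.754 0.854 0.892 0.853 0.785]]
scene 0.733 [0 4]
[[0.54  0.579 0.607 0.62  0.647]
 [0.601 0.638 0.664 0.67  0.684]
 [0.617 0.643 0.659 0.661 0.668]]
```

```bash
python3 -c "
from station import *
s=get_state();print(s['t'],s['force'],s['width']);print(job_done())"
```

```text
37.65 [ 0.88675226  0.36005854 -0.27966098] 0.0439702565468049
the job is handed in; nothing more can be done
None
```

I flipped the stop down and tilted the plate in under the lip, then released it about 105 mm short of the stop. I slid it home from its –y side with closed fingers, pinched the knob to flip the stop back up, and handed in at 37.65 s of the 72 s.

**Last checks**
- **Butting:** the plate came to rest against the stop at about 7 N, well under the 25 N at which the carriage slips.
- **Final pictures:** in both cameras the plate lies flat and square in the channel, within about a pixel (2 to 3 mm) of the butted position I had worked out from the stop. The pictures alone cannot confirm the 2.5 mm limit. The stop is up at about 1.72 rad. The tin, screwdriver and carton look where they were, judged by eye. The arm is clear and reads no force.
- **Carriage shift:** matching the top view against the first picture shows no shift. The same check in the scene view failed: it gave a weak match (0.73) 4 pixels off. The plate and shadows now fall inside that patch, so I trusted the top view and the low push force.

**What disagreed with the task text**
- **Fingertips:** a touch test on the jig's base put them about 4.5 mm ahead of the reported TCP, not 25 mm. The pictures agreed, so I used the measured value throughout.
- **Second press on the knob:** to confirm the stop was down I meant to press the knob from above, but the closing fingers pinched it instead. The 14 N upward reaction showed the stop was already fully down.

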